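# Fetch the hemmed-in lens from the studio kit group

## Task

The short lens stands hemmed in by the long lens, the flash and the snoot. First move all three of those aside onto the long grey mat, then set the short lens upright in the middle of the round wooden dish by the camera, and only then put each of the three back upright on the middle of its own felt pad, the one it stood on at the start, with the flash squared up to its pad (facing either way). Keep everything upright and do not shift the camera.

Things in the scene. Friction and masses are not known exactly. Their poses are not given: they have to be found in the camera images.
- short_lens: short camera lens to fetch: black upright cylinder 64 mm in diameter, 50 mm tall, 0.2 kg or so, glass on top. It starts on a 4 mm thick round felt spot, with a fixed wooden rail 12 mm thick and 40 mm high behind it (the rail's near face 50 mm beyond the lens's axis, the rail 220 mm long) and one of the three taller things in front (nearer the robot), one to its left and one to its right, their centres 82 mm from its own. Origin: centre of its underside; z up.
- long_lens: long camera lens standing on its wide end: black, round, 72 mm in diameter up to 36 mm height, tapering to a plain barrel 52 mm in diameter from 50 mm to its top at 125 mm; about 0.4 kg. Too wide to grip below; grip the barrel. Origin: centre of its underside; z up.
- snoot: snoot (light cone), dark metal, round: 72 mm in diameter at its foot, tapering to a collar 46 mm in diameter (thin 48 mm trim rings) from 64 mm height to its top at 105 mm; about 0.3 kg. Grip the collar. Origin: centre of its underside; z up.
- flash: grey flash unit standing on a black foot plate, 128 mm tall. Foot plate 54 mm (its x) by 72 mm (its y), 6 mm thick; body 38 by 60 mm up to 80 mm height; head 44 mm (x) by 66 mm (y) between 86 and 128 mm height; about 0.35 kg. Grip the head across its x. White lamp window on its -x face. Origin: centre of its underside; z up.
- pad_round: fixed round grey felt pad, 80 mm in diameter, 4 mm thick, the long lens's own place (always under it at the start) ; its y axis runs parallel to the rail behind the short lens. Origin: centre of its underside, on the table.
- pad_square: fixed square grey felt pad, 80 by 80 mm, 4 mm thick, the snoot's own place (always under it at the start). Origin: centre of its underside, on the table.
- pad_oblong: fixed oblong grey felt pad, 62 mm (its x) by 80 mm (its y), 4 mm thick, the flash's own place (always under it at the start, sides nearly parallel). Origin: centre of its underside, on the table.
- side_mat: fixed grey felt mat, the side area, empty at the start: 300 mm (its x, which points roughly away from the robot) by 130 mm (its y), 4 mm thick; to the left or the right of the group. Origin: centre of its underside, on the table.
- dish: fixed shallow round wooden dish, on the other side of the group from the mat: 96 mm outside diameter, 88 mm inside, floor 4 mm and rim 10 mm above the table. Origin: centre of its underside, on the table.
- camera: black camera body, loose, standing about 140 mm beyond the dish; about 130 mm wide (its y), 70 mm deep (its x), 100 mm tall, 0.8 kg. A bystander to be left alone. Origin: its underside, under the body. Also left about are low loose bits not listed: a lens cap (54 mm across, 9 mm high) and a battery (36 by 50 by 20 mm) diagonally in front of the short lens, between the taller things, and a tape roll nearer the robot.
Not all that is in view belongs to the job. Leave any purple look-alike of the pad_square alone.

How it is judged:
On the way, in this order (a step that is already met when the one before it is completed fails the run):
1. long lens, snoot and flash all stand upright on the side mat (x of long_lens in the frame of side_mat between -0.15 and 0.15 m and y of long_lens in the frame of side_mat between -0.065 and 0.065 m and z of long_lens in the frame of side_mat between 0 and 0.009 m and angle between each of long_lens, snoot, flash's own z axis and vertical below 0.1 rad and linear speed of each of long_lens, snoot, flash below 0.03 m/s and x of snoot in the frame of side_mat between -0.15 and 0.15 m and y of snoot in the frame of side_mat between -0.065 and 0.065 m and z of snoot in the frame of side_mat between 0 and 0.009 m and x of flash in the frame of side_mat between -0.15 and 0.15 m and y of flash in the frame of side_mat between -0.065 and 0.065 m and z of flash in the frame of side_mat between 0 and 0.009 m), for 0.2 s.
2. the short lens stands in the dish while the three are still on the mat (all of step 1 and horizontal distance between short_lens and dish below 0.014 m and z of short_lens in the frame of dish between 0 and 0.009 m and angle between short_lens's own z axis and vertical below 0.1 rad and linear speed of short_lens below 0.03 m/s), for 0.2 s.
At the end, for the whole second after the job is handed in: The short lens stands upright on the dish's floor within 14 mm of its centre; the long lens, the snoot and the flash each stand upright on their own pads, within 14 mm of the pad's centre, the flash within 0.25 rad of square to its pad; all released and at rest, the camera still standing (horizontal distance between short_lens and dish below 0.014 m and z of short_lens in the frame of dish between 0 and 0.009 m and angle between each of short_lens, long_lens, snoot, flash, camera's own z axis and vertical below 0.1 rad and linear speed of each of short_lens, long_lens, snoot, flash below 0.03 m/s and horizontal distance between long_lens and pad_round below 0.014 m and z of long_lens in the frame of pad_round between 0 and 0.009 m and horizontal distance between snoot and pad_square below 0.014 m and z of snoot in the frame of pad_square between 0 and 0.009 m and horizontal distance between flash and pad_oblong below 0.014 m and z of flash in the frame of pad_oblong between 0 and 0.009 m and angle between the x axis of flash and the x axis of pad_oblong, either way round below 0.25 rad); the robot touches nothing.
It fails at once if the camera was shifted by more than 15 mm (distance of camera from where it was at the start of the episode above 0.015 m).
It fails at once if the short lens was tipped by more than 0.6 rad (angle between short_lens's own z axis and vertical above 0.6 rad).
It fails at once if the long lens was tipped by more than 0.6 rad (angle between long_lens's own z axis and vertical above 0.6 rad).
It fails at once if the snoot was tipped by more than 0.6 rad (angle between snoot's own z axis and vertical above 0.6 rad).
It fails at once if the flash was tipped by more than 0.6 rad (angle between flash's own z axis and vertical above 0.6 rad).
It also fails if it takes over 144 s, if anything falls off the work surface, if the arm or the gripper's body presses on something with over 40 N, if the wrist force passes 120 N, or if a joint passes its speed limit or range.

## Robot

A 7-joint arm with a two-finger parallel gripper is mounted at the origin on the work surface. World frame = base frame: x ahead of the robot, y to its left, z up, the work surface at z = 0. Lengths are in m, angles in rad, forces in N, time in s.
With the tool pointing down it reaches from about 0.4 to 0.9 m from the base axis. Payload 5.6 kg.
Tool frame: the origin (TCP) lies midway between the tips of the shut fingers; the grasp point (between the pads) lies manip.pinch_z behind it (manip.pinch_z is the distance from the TCP to the grasp point, in m); z points along the fingers, y is the line along which they close (so a half turn about z gives the same grasp; the last joint's range is limited). The gripper opens to 92 mm and grips with 3 to 60 N. Pads are 20 mm wide; open, the fingers measure 128 mm over their backs; the gripper's body (75 mm by 189 mm) begins 69 mm behind the grasp point.
Start: joints at [1.106, 0.468, -0.012, 1.603, 0.006, 1.071, -0.056], TCP at [0.266, -0.593, 0.215] pointing down, gripper open.
Joint ranges: [-2.53, 2.53], [-0.31, 2.02], [-1.57, 1.55], [0.28, 2.44], [-1.29, 4.43], [0.15, 1.84], [-2.92, 2.92]. Speed limits (rad/s): [2.57, 2.57, 3.14, 3.14, 3.14, 3.14, 3.14].

## Interface

Orientations are given as a unit quaternion [x, y, z, w].
In Python, from station import manip gives the robot as it stands. The module is installed in compiled form; this text tells all that it offers.
- The arm moves only by the tool move_arm, never from a script. Its argument "rows" is a list that holds one entry, the list of rows, each a list of 7 numbers: the closure, from -1 (fully open) to 1 (shut), then the shift along the tool's x, y, z in m, then the turn, a rotation vector about the tool's x, y, z in rad. In form: [[[jaw, x, y, z, wx, wy, wz], ...]]. A call has 1 to 5 rows; each row is the pose to reach, as a shift and turn from the pose commanded when the call began, along the tool's axes at that moment; what a row does not reach only later rows make up. A row lasts 1/10 s, in which the tool goes at most 50 mm and 8.59 degrees, less where a joint would pass 70% of its speed; a pose out of reach is approached as far as the arm can. A call with a gripper value outside its range is refused whole. The fingers move at their own pace and stop on an object; "newtons" is the grip in N (left out, the last holds). Time passes only in rows, so rows that repeat a pose let the fingers close. It gives the time, the measured TCP pose, the force, the opening and the grip force at its end, in the units of the state.
- manip.get_state(): the state, without advancing time (a new reading comes with each control period).
- manip.get_image(name): name is "scene" or "top"; returns the picture (384x512x3 uint8, red, green, blue); there is no depth.
- manip.get_calibration(name): a dict with "fovy" (degrees; the focal length in pixels is half the picture's height over the tangent of half this angle, whatever the lens; pixels are square), "cx", "cy" (the principal point, pixels), "position" and "orientation" of the camera in the world. Camera axes: x right, y down, z forward; pixel columns grow to the right and rows downward; lengths in m; the calibration is good to about 2 mm. A picture is of the moment at which its call begins. get_calibration takes no time and is no camera call.
- manip.hand_in(): hands the job in; it is judged then, once.
The state is a dict: "time": time; "joints": joint angles; "joint_vel": joint speeds; "joint_efforts": joint torques, N m; "tcp_pos": TCP position; "eef_rot": TCP orientation; "ft_force": force on the tool from outside, world axes, zero at the start; "wrist_torque": the same for the moment, N m; "gripper_width": opening from 0.0 (shut) to 1.0 (fully open); "gripper_force": force on a finger pad.
Only numpy, scipy, OpenCV 4.12 (cv2) and the standard library are available. Lean on these libraries where they do the work, as an engineer would, in place of code of your own. Each camera call takes 0.05 s, during which the arm holds its last target. There are 200 camera calls.

## Working session

There is one attempt and no reset: what is moved stays moved. The work goes in short steps, Python scripts to look and compute and a tool call to move; the robot and the scene stay as the last step left them, time stands still between calls to the robot, and variables do not carry over. Pictures are saved under pics/ and viewed, at most 14 in all, crops included, and the job is handed in when it is done.

Besides the shell and the picture viewer there is one more tool, called after "Call:" as name(argument=value, ...), one argument or row to a line, values as JSON. move_arm: Moves the arm, as the interface text tells. Its arguments: {"type":"object","properties":{"rows":{"type":"array"},"newtons":{"type":"number"}},"required":["rows"]}

```bash
mkdir -p pics; cat > h.py <<'E'
import numpy as np, cv2
from scipy.spatial.transform import Rotation as R
from station import manip
def cal(n):
    c=manip.get_calibration(n); f=192/np.tan(np.radians(c['fovy'])/2)
    return f,c['cx'],c['cy'],np.array(c['position']),R.from_quat(c['orientation']).as_matrix()
def px2w(n,u,v,z):
    f,cx,cy,p,M=cal(n); d=M@np.array([(u-cx)/f,(v-cy)/f,1]); return p+d*(z-p[2])/d[2]
def w2px(n,P):
    f,cx,cy,p,M=cal(n); q=M.T@(np.array(P)-p); return np.array([f*q[0]/q[2]+cx,f*q[1]/q[2]+cy])
def snap(n,name,s=1.5,save=True):
    im=cv2.cvtColor(manip.get_image(n),cv2.COLOR_RGB2BGR); cv2.imwrite(f'pics/{name}_raw.png',im)
    cv2.imwrite(f'pics/{name}.png',cv2.resize(im,None,fx=s,fy=s,interpolation=cv2.INTER_CUBIC)); return im
E
python3 - <<'E'
from h import *
snap('scene','s0');snap('top','t0')
for n in('scene','top'):print(manip.get_calibration(n))
print(manip.pinch_z,manip.get_state())
E
```

```text
{'fovy': 42.185103116534044, 'cx': 255.57232225475389, 'cy': 191.34026191867022, 'position': array([ 0.9740598 , -0.55888263,  1.08755239]), 'orientation': array([ 0.89936971,  0.32021412, -0.09551677, -0.2819106 ])}
{'fovy': 46.16411328338341, 'cx': 252.85469054987982, 'cy': 192.41241805816188, 'position': array([0.36719017, 0.01008777, 1.10745613]), 'orientation': array([ 0.71589675, -0.69534557,  0.04498937, -0.04429841])}
0.0187 {'time': 0.1, 'joints': array([ 1.10600648,  0.46832043, -0.0116043 ,  1.60347926,  0.00603353,
        1.07137416, -0.05631021]), 'joint_vel': array([-0.00060714, -0.00154174, -0.00272407, -0.00120089,  0.00076777,
        0.00255124,  0.00117359]), 'joint_efforts': array([ 1.34070211e-03, -5.21646380e+01, -1.24184557e-02, -2.44365656e+01,
       -5.68097946e-02,  1.40665981e-02,  4.22342737e-05]), 'tcp_pos': array([ 0.26583633, -0.59261373,  0.21373691]), 'eef_rot': array([ 9.77849696e-01,  2.09306889e-01, -2.30273745e-04, -7.38695452e-04]), 'ft_force': array([ 0.66364342, -0.83882993, -0.3306536 ]), 'wrist_torque': array([-0.01989833,  0.01178311, -0.03660646]), 'gripper_force': 0.0, 'gripper_width': 0.9999016836308189}
```

View pics/s0.png

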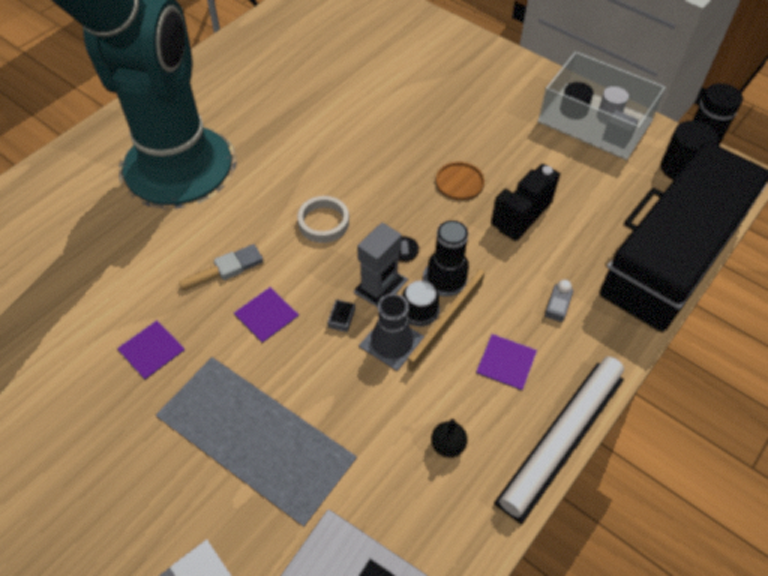

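View pics/t0.png

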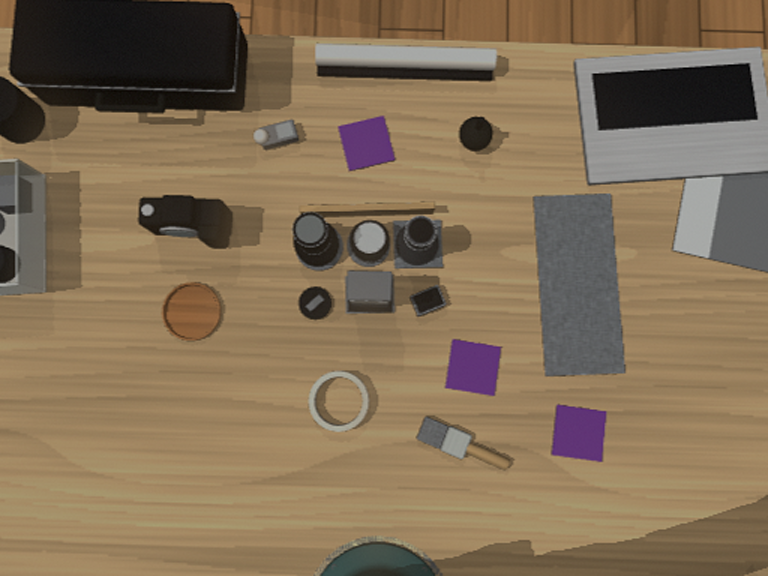

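The top view shows, in 1.5x pixels, the long lens on the left (315,228), the short lens in the middle (369,240), the snoot on the right (420,232) and the flash in front (370,288). The mat is at (580,285), the dish at (193,311) and the camera at (185,218). The square candidates are the purple ones at (367,143), (473,367) and (579,433) and the grey one at (418,243) under the snoot. The grey one fits, so I'll check it in a crop.

```bash
python3 - <<'E'
from h import *
im=cv2.imread('pics/t0_raw.png')
c=im[120:225,185:315]; cv2.imwrite('pics/c0.png',cv2.resize(c,None,fx=6,fy=5.7*6/5.7,interpolation=cv2.INTER_CUBIC)[:600])
c=cv2.imread('pics/s0_raw.png')[135:255,205:335]; cv2.imwrite('pics/c1.png',cv2.resize(c,None,fx=5,fy=5,interpolation=cv2.INTER_CUBIC))
for p in [(385,190),(128,207),(246,160),(209,153),(279,153),(247,185),(247,200),(246,205)]:print(p,cv2.cvtColor(im,cv2.COLOR_BGR2HSV)[p[1],p[0]])
E
```

```text
(385, 190) [105  10  99]
(128, 207) [ 14 146 131]
(246, 160) [ 60   3 156]
(209, 153) [ 75   5 100]
(279, 153) [14 70 40]
(247, 185) [ 15  10 102]
(247, 200) [17 27 86]
(246, 205) [14 72 60]
```

View pics/c0.png

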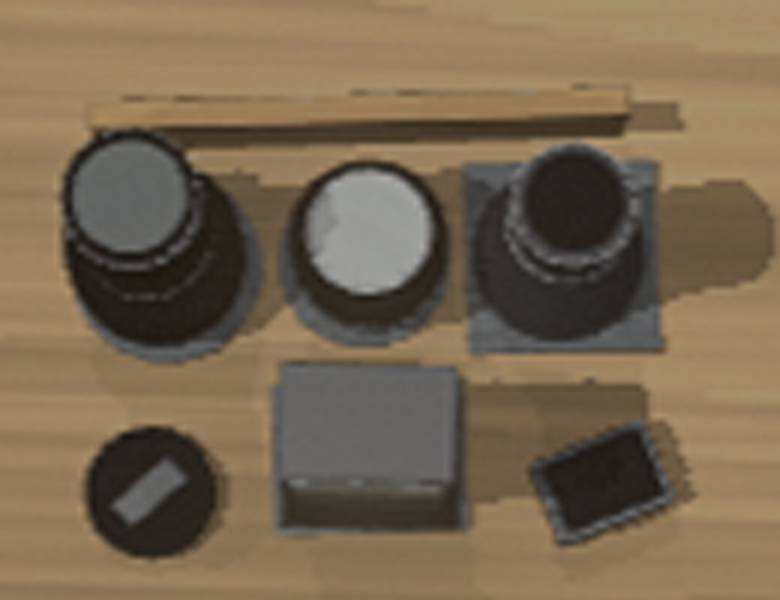

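View pics/c1.png

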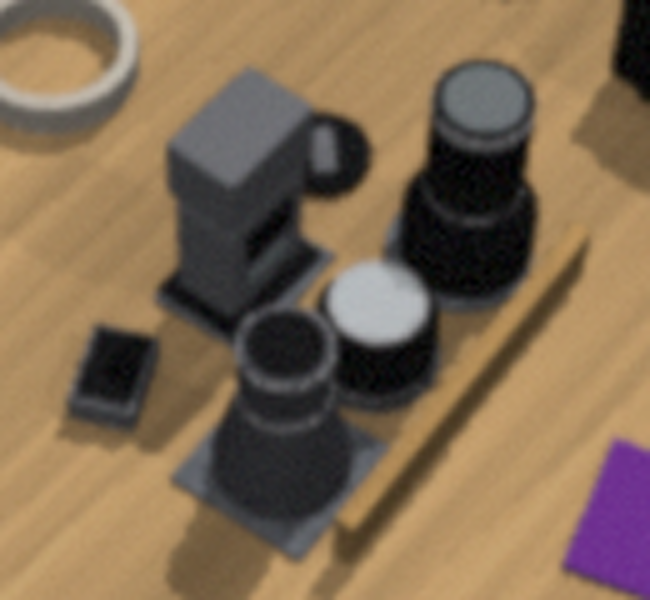

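The crops confirm that the grey square, crop corners (465,163) to (665,350), lies under the snoot. The purple squares are elsewhere. Next I'll measure.

```bash
cat > m.py <<'E'
from h import *
def comp(mask,seed,r=6):
    n,l,s,c=cv2.connectedComponentsWithStats(mask.astype('uint8'))
    w=l[seed[1]-r:seed[1]+r+1,seed[0]-r:seed[0]+r+1]; w=w[w>0]; k=np.bincount(w).argmax()
    return (l==k).astype('uint8')
def cont(m): return max(cv2.findContours(m,cv2.RETR_EXTERNAL,cv2.CHAIN_APPROX_NONE)[0],key=cv2.contourArea)
def planefit(n,m,z):
    P=np.array([px2w(n,u,v,z)[:2] for u,v in cont(m)[:,0]],np.float32); return P
E
python3 - <<'E'
from m import *
np.set_printoptions(precision=4,suppress=True)
im=cv2.imread('pics/t0_raw.png'); H=cv2.cvtColor(im,cv2.COLOR_BGR2HSV).astype(int); h,s,v=H[...,0],H[...,1],H[...,2]
grey=(s<40)&(v>60)
def ell(P): (c,d,a)=cv2.fitEllipse(P); return np.array(c),np.array(d)
print('mat',cv2.minAreaRect(planefit('top',comp(grey,(386,190)),.004)))
print('dish rim',ell(planefit('top',comp((s>125)&(h<16)&(v>100),(128,207)),.010)))
print('short top',ell(planefit('top',comp((s<30)&(v>120),(246,160)),.054)))
print('long top',ell(planefit('top',comp((s<30)&(v>75),(206,152),3),.129)))
# top of flash head: bright grey top face
print('flash V column',v[178:212,246], 's',s[178:212,246])
print('flash V row',v[190,225:270])
print('snoot dark',ell(planefit('top',comp((v<45),(281,152),2),.109)))
g=lambda x,y,z:px2w('top',185+x/6-.4,120+y/6-.4,z)[:2]
q=[g(*p,.004) for p in[(465,163),(655,163),(664,350),(470,352)]]
print('square',np.array(q),np.mean(q,0),[np.linalg.norm(q[i]-q[i-1]) for i in range(4)])
print('rail near top edge',g(90,130,.04),g(625,118,.04))
print('rail far top edge',g(90,103,.04),g(625,88,.04))
print('flash head top corners',[g(*p,.132) for p in[(282,366),(460,366),(462,482),(280,482)]])
print('oblong front edge',g(272,530,.004),g(467,530,.004))
print('long base left/right/bottom at .004',g(68,265,.03),g(245,265,.03))
print('snoot ring outer',[g(*p,.109) for p in[(508,205),(635,205),(570,143),(572,267)]])
print('camera',w2px('top',[0,0,0]))
# same tops from the scene view: crop c1 5x offset (205,135)
k=lambda x,y,z:px2w('scene',205+x/5-.4,135+y/5-.4,z)[:2]
print('scene: long',k(484,98,.129),'short',k(379,303,.054),'snoot',k(286,345,.109),'flash',np.mean([k(*p,.132) for p in[(168,147),(252,70),(313,110),(232,185)]],0))
E
```

```text
mat ((0.5269705057144165, -0.316120982170105), (0.29879504442214966, 0.12923826277256012), 3.740584373474121)
dish rim (array([0.4615, 0.3152]), array([0.0884, 0.0936]))
short top (array([0.5827, 0.0295]), array([0.0443, 0.0473]))
long top (array([0.5779, 0.1171]), array([0.039 , 0.0398]))
flash V column [153 140 108  96 102 101 102 101 103 101 103 102 103 104 103 103 104 102
 104 105 106  95  84  93  75  67  62  60  60  61  80 140 138 135] s [102 100  90   3   5   8   8   8  12  10  10   8  10  10  10  12  12  10
  10  12  12  13  30  44  48  57  66  72  77  67  48 102 100  98]
flash V row [148 147 147 153 158 117  93 101 103 103 103 103 104 104 103 103 101 103
 102 103 103 103 103 103 102 102 103 103 102 101 102 102 100 100 104  88
  59  86 115 119 119 118 117 119 118]
snoot dark (array([ 0.5849, -0.0485]), array([0.0333, 0.035 ]))
square [[ 0.6231 -0.0087]
 [ 0.6254 -0.0879]
 [ 0.5466 -0.093 ]
 [ 0.5434 -0.0129]] [ 0.5846 -0.0507] [np.float64(0.07976151786115905), np.float64(0.0792276242967676), np.float64(0.07896921907722139), np.float64(0.08018995775655731)]
rail near top edge [0.6239 0.1436] [ 0.6352 -0.0723]
rail far top edge [0.635  0.1441] [ 0.6476 -0.0721]
flash head top corners [array([0.5158, 0.0582]), array([ 0.5177, -0.0067]), array([ 0.4752, -0.0086]), array([0.4732, 0.0574])]
oblong front edge [0.4673 0.0662] [ 0.4696 -0.0136]
long base left/right/bottom at .004 [0.5701 0.1513] [0.5722 0.0797]
snoot ring outer [array([ 0.5831, -0.0236]), array([ 0.5845, -0.0714]), array([ 0.6076, -0.0464]), array([ 0.5601, -0.0482])]
camera [251.2897 408.1553]
scene: long [0.5808 0.119 ] short [0.5871 0.0317] snoot [ 0.5884 -0.0465] flash [0.5015 0.0268]
```

Call:
move_arm(
  rows=[
    [[-1,0,0,0,0,0,-0.144],[-1,0,0,0,0,0,-0.288],[-1,0,0,0,0,0,-0.432],[-1,0,0,0,0,0,-0.576],[-1,0,0,0,0,0,-0.72]],
  ],
)

```text
time: 0.6
tcp_pos: [0.2659, -0.5928, 0.214]
eef_rot: [0.84, 0.543, 0.0, -0.001]
ft_force: [-0.2, 0.6, -0.3]
gripper_width: 1.002
gripper_force: 0.0
```

Call:
move_arm(
  rows=[
    [[-1,0,0,0,0,0,-0.143],[-1,0,0,0,0,0,-0.286],[-1,0,0,0,0,0,-0.429],[-1,0,0,0,0,0,-0.429]],
  ],
)

```text
time: 1.0
tcp_pos: [0.2658, -0.5928, 0.214]
eef_rot: [0.707, 0.707, 0.0, -0.0]
ft_force: [0.3, -0.8, -0.1]
gripper_width: 0.999
gripper_force: 0.0
```

Call:
move_arm(
  rows=[
    [[-1,0.036,0.021,0,0,0,0],[-1,0.072,0.042,0,0,0,0],[-1,0.108,0.063,0,0,0,0],[-1,0.144,0.084,0,0,0,0],[-1,0.18,0.105,0,0,0,0]],
  ],
)

```text
time: 1.5
tcp_pos: [0.3716, -0.4115, 0.2145]
eef_rot: [0.709, 0.706, -0.0, -0.0]
ft_force: [2.1, -0.6, 0.0]
gripper_width: 1.0
gripper_force: 0.0
```

Call:
move_arm(
  rows=[
    [[-1,0.036,0.021,0,0,0,0],[-1,0.072,0.042,0,0,0,0],[-1,0.108,0.063,0,0,0,0],[-1,0.144,0.084,0,0,0,0],[-1,0.18,0.105,0,0,0,0]],
  ],
)

```text
time: 2.0
tcp_pos: [0.4766, -0.2315, 0.2146]
eef_rot: [0.709, 0.706, -0.0, 0.0]
ft_force: [0.1, -0.4, 0.1]
gripper_width: 1.003
gripper_force: 0.0
```

Call:
move_arm(
  rows=[
    [[-1,0.037,0.022,0,0,0,0],[-1,0.074,0.044,0,0,0,0],[-1,0.111,0.066,0,0,0,0],[-1,0.148,0.088,0,0,0,0],[-1,0.1855,0.11,0,0,0,0]],
  ],
)

```text
time: 2.5
tcp_pos: [0.5866, -0.0462, 0.2144]
eef_rot: [0.709, 0.706, -0.0, -0.0]
ft_force: [0.7, -0.4, -0.1]
gripper_width: 1.0
gripper_force: 0.0
```

```bash
python3 - <<'E'
from h import *
s=manip.get_state();print(s['time'],s['tcp_pos'],R.from_quat(s['eef_rot']).as_matrix().round(3),s['joints'])
snap('top','t1');snap('scene','s1')
E
```

```text
2.5 [ 0.58663207 -0.04621492  0.21440011] [[ 0.004  1.    -0.   ]
 [ 1.    -0.004 -0.   ]
 [-0.    -0.    -1.   ]] [ 0.40241157  0.41818682 -0.49200885  1.73310607  0.22375134  1.04658477
 -0.17095119]
```

Call:
move_arm(
  rows=[
    [[-1,-0.001,0,0.03,0,0,0],[-1,-0.001,0,0.06,0,0,0],[-1,-0.001,0,0.09,0,0,0],[-1,-0.001,0,0.118,0,0,0],[-1,-0.001,0,0.141,0,0,0]],
  ],
)

```text
time: 3.1
tcp_pos: [0.585, -0.0495, 0.0717]
eef_rot: [0.709, 0.706, -0.001, -0.001]
ft_force: [0.4, -0.0, 0.0]
gripper_width: 0.999
gripper_force: 0.0
```

Call:
move_arm(
  rows=[
    [[1,0,0,0,0,0,0],[1,0,0,0,0,0,0],[1,0,0,0,0,0,0],[1,0,0,0,0,0,0],[1,0,0,0,0,0,0]],
  ],
  newtons=20,
)

```text
time: 3.6
tcp_pos: [0.5868, -0.0487, 0.0747]
eef_rot: [0.707, 0.707, 0.001, 0.001]
ft_force: [-0.4, 0.5, 0.2]
gripper_width: 0.586
gripper_force: 0.0
```

Call:
move_arm(
  rows=[
    [[1,0,0,0,0,0,0],[1,0,0,0,0,0,0],[1,0,0,0,0,0,0],[1,0,0,0,0,0,0],[1,0,0,0,0,0,0]],
  ],
)

```text
time: 4.1
tcp_pos: [0.5864, -0.0487, 0.0742]
eef_rot: [0.707, 0.707, 0.0, 0.0]
ft_force: [-2.0, -0.6, 5.7]
gripper_width: 0.495
gripper_force: 20.0
```

```bash
python3 - <<'E'
from h import *
im=snap('top','t2')[110:250,170:370]; cv2.imwrite('pics/t2c.png',cv2.resize(im,None,fx=4,fy=4,interpolation=cv2.INTER_CUBIC))
E
```

```text
(no output)
```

View pics/t2c.png

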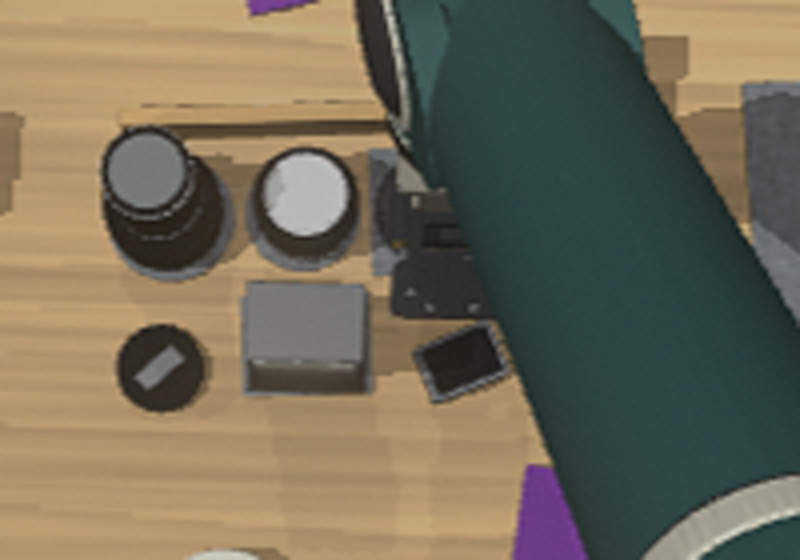

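Call:
move_arm(
  rows=[
    [[1,0,0,-0.012,0,0,0],[1,0,0,-0.032,0,0,0],[1,0,0,-0.055,0,0,0],[1,0,0,-0.07,0,0,0],[1,0,0,-0.07,0,0,0]],
  ],
)

```text
time: 4.65
tcp_pos: [0.5875, -0.0485, 0.1458]
eef_rot: [0.707, 0.707, 0.001, 0.002]
ft_force: [0.0, -0.0, -2.9]
gripper_width: 0.5
gripper_force: 20.0
```

Call:
move_arm(
  rows=[
    [[1,-0.018,0.003,0,0,0,0],[1,-0.045,0.007,0,0,0,0],[1,-0.075,0.012,0,0,0,0],[1,-0.105,0.016,0,0,0,0],[1,-0.135,0.02,0,0,0,0]],
  ],
)

```text
time: 5.15
tcp_pos: [0.6053, -0.1846, 0.1422]
eef_rot: [0.707, 0.707, -0.001, -0.001]
ft_force: [1.4, 1.0, -3.2]
gripper_width: 0.498
gripper_force: 20.0
```

Call:
move_arm(
  rows=[
    [[1,-0.03,0.005,0,0,0,0],[1,-0.06,0.01,0,0,0,0],[1,-0.09,0.015,0,0,0,0],[1,-0.115,0.02,0,0,0,0],[1,-0.126,0.02,0,0,0,0]],
  ],
)

```text
time: 5.65
tcp_pos: [0.625, -0.3128, 0.1417]
eef_rot: [0.708, 0.706, -0.001, -0.001]
ft_force: [1.2, -1.6, -2.8]
gripper_width: 0.496
gripper_force: 20.0
```

Call:
move_arm(
  rows=[
    [[1,0,0,0.015,0,0,0],[1,0,0,0.035,0,0,0],[1,0,0,0.052,0,0,0],[1,0,0,0.064,0,0,0],[1,0,0,0.07,0,0,0]],
  ],
)

```text
time: 6.15
tcp_pos: [0.6248, -0.3076, 0.0737]
eef_rot: [0.707, 0.707, -0.001, -0.002]
ft_force: [-11.3, 4.4, 29.8]
gripper_width: 0.497
gripper_force: 20.0
```

Call:
move_arm(
  rows=[
    [[1,0,0,0,0,0,0],[1,0,0,0,0,0,0]],
  ],
)

```text
time: 6.35
tcp_pos: [0.6265, -0.3089, 0.0737]
eef_rot: [0.707, 0.707, 0.0, 0.0]
ft_force: [-0.4, -0.0, -1.7]
gripper_width: 0.494
gripper_force: 20.0
```

Call:
move_arm(
  rows=[
    [[-1,0,0,0,0,0,0],[-1,0,0,0,0,0,0],[-1,0,0,0,0,0,0],[-1,0,0,0,0,0,0],[-1,0,0,0,0,0,0]],
  ],
)

```text
time: 6.85
tcp_pos: [0.6262, -0.3097, 0.0736]
eef_rot: [0.707, 0.707, 0.0, 0.0]
ft_force: [-0.1, 0.5, -0.9]
gripper_width: 0.906
gripper_force: 0.0
```

Call:
move_arm(
  rows=[
    [[-1,0,0,-0.015,0,0,0],[-1,0,0,-0.045,0,0,0],[-1,0,0,-0.08,0,0,0],[-1,0,0,-0.115,0,0,0],[-1,0,0,-0.14,0,0,0]],
  ],
)

```text
time: 7.35
tcp_pos: [0.6271, -0.3097, 0.2178]
eef_rot: [0.707, 0.707, 0.001, 0.002]
ft_force: [0.6, 0.3, 0.5]
gripper_width: 0.998
gripper_force: 0.0
```

Call:
move_arm(
  rows=[
    [[-1,0.034,-0.013,0,0,0,0],[-1,0.068,-0.026,0,0,0,0],[-1,0.102,-0.039,0,0,0,0],[-1,0.136,-0.052,0,0,0,0],[-1,0.17,-0.065,0,0,0,0]],
  ],
)

```text
time: 7.85
tcp_pos: [0.5607, -0.1382, 0.215]
eef_rot: [0.707, 0.707, 0.0, 0.001]
ft_force: [0.1, 0.8, 0.5]
gripper_width: 0.999
gripper_force: 0.0
```

Call:
move_arm(
  rows=[
    [[-1,0.035,-0.013,0,0,0,0],[-1,0.07,-0.026,0,0,0,0],[-1,0.105,-0.039,0,0,0,0],[-1,0.14,-0.052,0,0,0,0],[-1,0.165,-0.0625,0,0,0,0]],
  ],
)

```text
time: 8.35
tcp_pos: [0.498, 0.028, 0.215]
eef_rot: [0.706, 0.708, 0.001, 0.001]
ft_force: [0.3, 0.7, 0.8]
gripper_width: 1.003
gripper_force: 0.0
```

Call:
move_arm(
  rows=[
    [[-1,0,0,0.02,0,0,0],[-1,0,0,0.05,0,0,0],[-1,0,0,0.08,0,0,0],[-1,0,0,0.105,0,0,0],[-1,0,0,0.12,0,0,0]],
  ],
)

```text
time: 8.85
tcp_pos: [0.4981, 0.0254, 0.0928]
eef_rot: [0.707, 0.707, -0.0, -0.0]
ft_force: [-0.5, -0.1, -0.5]
gripper_width: 1.0
gripper_force: 0.0
```

```bash
python3 - <<'E'
from h import *
im=snap('scene','s2')[130:310,150:400]; cv2.imwrite('pics/s2c.png',cv2.resize(im,None,fx=3,fy=3,interpolation=cv2.INTER_CUBIC))
print(manip.get_state()['tcp_pos'])
E
```

```text
[0.49711956 0.025263   0.09132559]
```

View pics/s2c.png

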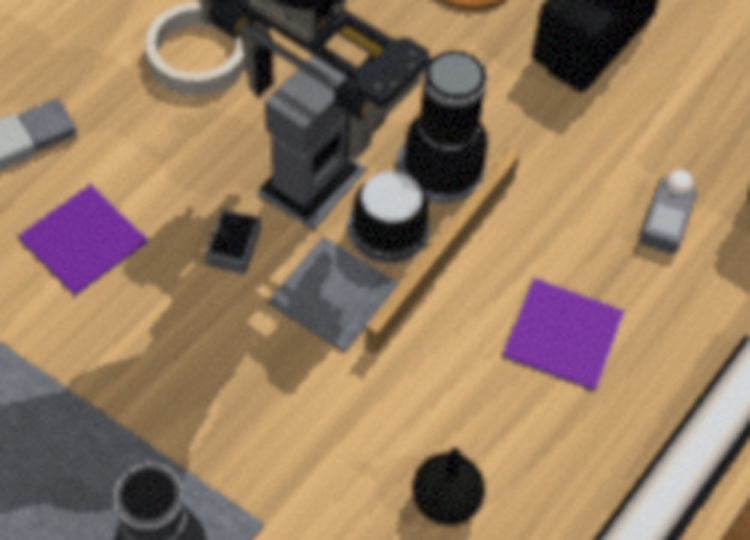

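The snoot stands on the mat at about (150,510) in this crop, and the fingers straddle the flash head at (305,110).

Call:
move_arm(
  rows=[
    [[1,0,0,0,0,0,0],[1,0,0,0,0,0,0],[1,0,0,0,0,0,0],[1,0,0,0,0,0,0],[1,0,0,0,0,0,0]],
  ],
)

```text
time: 9.4
tcp_pos: [0.499, 0.0253, 0.0942]
eef_rot: [0.707, 0.707, 0.0, 0.0]
ft_force: [0.4, -0.6, -0.6]
gripper_width: 0.583
gripper_force: 0.0
```

Call:
move_arm(
  rows=[
    [[1,0,0,0,0,0,0],[1,0,0,0,0,0,0],[1,0,0,0,0,0,0],[1,0,0,0,0,0,0],[1,0,0,0,0,0,0]],
  ],
)

```text
time: 9.9
tcp_pos: [0.4985, 0.0253, 0.0937]
eef_rot: [0.707, 0.707, -0.0, 0.0]
ft_force: [-2.6, -1.5, 4.7]
gripper_width: 0.478
gripper_force: 20.0
```

Call:
move_arm(
  rows=[
    [[1,0,0,-0.01,0,0,0],[1,0,0,-0.03,0,0,0],[1,0,0,-0.05,0,0,0],[1,0,0,-0.065,0,0,0],[1,0,0,-0.07,0,0,0]],
  ],
)

```text
time: 10.4
tcp_pos: [0.4995, 0.0256, 0.1651]
eef_rot: [0.707, 0.707, 0.001, 0.001]
ft_force: [0.5, 0.9, -2.8]
gripper_width: 0.476
gripper_force: 20.0
```

Call:
move_arm(
  rows=[
    [[1,-0.018,-0.004,0,0,0,0],[1,-0.045,-0.009,0,0,0,0],[1,-0.08,-0.016,0,0,0,0],[1,-0.115,-0.023,0,0,0,0],[1,-0.15,-0.03,0,0,0,0]],
  ],
)

```text
time: 10.9
tcp_pos: [0.4678, -0.1257, 0.163]
eef_rot: [0.707, 0.707, -0.0, -0.0]
ft_force: [0.2, 0.5, -1.6]
gripper_width: 0.476
gripper_force: 20.0
```

Call:
move_arm(
  rows=[
    [[1,-0.035,-0.008,0,0,0,0],[1,-0.07,-0.016,0,0,0,0],[1,-0.105,-0.024,0,0,0,0],[1,-0.14,-0.032,0,0,0,0],[1,-0.17,-0.04,0,0,0,0]],
  ],
)

```text
time: 11.4
tcp_pos: [0.4275, -0.2963, 0.1629]
eef_rot: [0.708, 0.707, -0.0, -0.0]
ft_force: [1.4, -0.4, -2.9]
gripper_width: 0.479
gripper_force: 20.0
```

Call:
move_arm(
  rows=[
    [[1,-0.015,-0.001,0.002,0,0,0],[1,-0.028,-0.001,0.015,0,0,0],[1,-0.028,-0.001,0.035,0,0,0],[1,-0.028,-0.001,0.052,0,0,0],[1,-0.028,-0.001,0.06,0,0,0]],
  ],
)

```text
time: 11.9
tcp_pos: [0.4271, -0.3205, 0.101]
eef_rot: [0.706, 0.708, 0.0, -0.002]
ft_force: [-0.8, -0.0, -3.5]
gripper_width: 0.476
gripper_force: 20.0
```

Call:
move_arm(
  rows=[
    [[1,0,0,0.003,0,0,0],[1,0,0,0.006,0,0,0],[1,0,0,0.009,0,0,0],[1,0,0,0.01,0,0,0],[1,0,0,0.01,0,0,0]],
  ],
)

```text
time: 12.4
tcp_pos: [0.4279, -0.3227, 0.094]
eef_rot: [0.707, 0.707, 0.0, 0.0]
ft_force: [0.1, 0.8, -2.8]
gripper_width: 0.481
gripper_force: 20.0
```

Call:
move_arm(
  rows=[
    [[-1,0,0,0,0,0,0],[-1,0,0,0,0,0,0],[-1,0,0,0,0,0,0],[-1,0,0,0,0,0,0],[-1,0,0,0,0,0,0]],
  ],
)

```text
time: 12.9
tcp_pos: [0.4277, -0.3227, 0.0937]
eef_rot: [0.707, 0.707, 0.0, 0.0]
ft_force: [-0.5, -0.3, 0.3]
gripper_width: 0.888
gripper_force: 0.0
```

Call:
move_arm(
  rows=[
    [[-1,0,0,-0.015,0,0,0],[-1,0,0,-0.04,0,0,0],[-1,0,0,-0.07,0,0,0],[-1,0,0,-0.1,0,0,0],[-1,0,0,-0.12,0,0,0]],
  ],
)

```text
time: 13.4
tcp_pos: [0.4285, -0.3229, 0.2169]
eef_rot: [0.707, 0.707, 0.0, 0.002]
ft_force: [0.7, -0.0, -0.4]
gripper_width: 1.002
gripper_force: 0.0
```

Call:
move_arm(
  rows=[
    [[-1,0.036,0.012,0,0,0,0],[-1,0.076,0.026,0,0,0,0],[-1,0.116,0.04,0,0,0,0],[-1,0.156,0.054,0,0,0,0],[-1,0.196,0.068,0,0,0,0]],
  ],
)

```text
time: 13.9
tcp_pos: [0.4961, -0.125, 0.2149]
eef_rot: [0.707, 0.707, 0.0, 0.001]
ft_force: [1.3, -0.9, -0.6]
gripper_width: 1.001
gripper_force: 0.0
```

Call:
move_arm(
  rows=[
    [[-1,0.04,0.014,0,0,0,0],[-1,0.08,0.028,0,0,0,0],[-1,0.12,0.042,0,0,0,0],[-1,0.16,0.056,0,0,0,0],[-1,0.2,0.07,0,0,0,0]],
  ],
)

```text
time: 14.4
tcp_pos: [0.5661, 0.075, 0.2149]
eef_rot: [0.707, 0.707, 0.0, 0.001]
ft_force: [-0.3, -1.1, -0.1]
gripper_width: 0.999
gripper_force: 0.0
```

Call:
move_arm(
  rows=[
    [[-1,0.03,0.01,0,0,0,0],[-1,0.0435,0.0135,0,0,0,0],[-1,0.0435,0.0135,0.02,0,0,0],[-1,0.0435,0.0135,0.04,0,0,0],[-1,0.0435,0.0135,0.04,0,0,0]],
  ],
)

```text
time: 14.9
tcp_pos: [0.5774, 0.1151, 0.1716]
eef_rot: [0.707, 0.707, -0.002, -0.001]
ft_force: [-0.4, -0.7, 0.9]
gripper_width: 1.0
gripper_force: 0.0
```

```bash
python3 - <<'E'
from h import *
im=snap('scene','s3')[120:372,100:400]; cv2.imwrite('pics/s3c.png',cv2.resize(im,None,fx=2.3,fy=2.3,interpolation=cv2.INTER_CUBIC))
print(manip.get_state()['tcp_pos'])
E
```

```text
[0.57837973 0.11555893 0.17313387]
```

View pics/s3c.png

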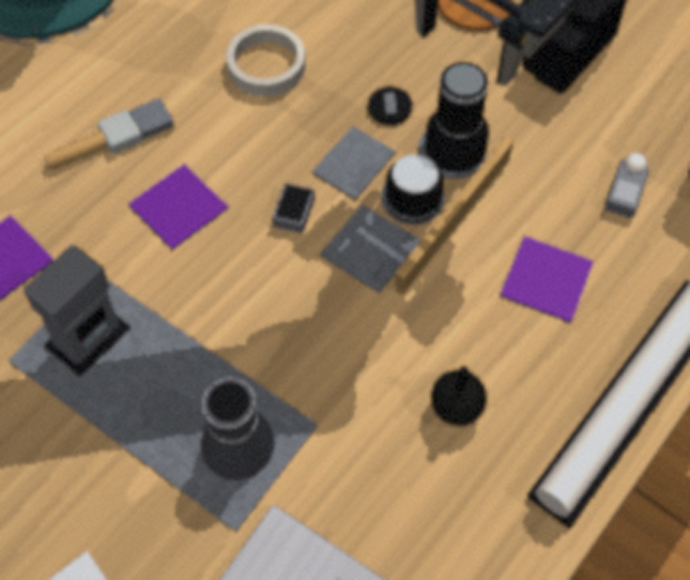

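The flash (75,300) and snoot (235,430) both stand upright on the mat, and the hand is above the long lens.

Call:
move_arm(
  rows=[
    [[-1,0,0,0.02,0,0,0],[-1,0,0,0.045,0,0,0],[-1,0,0,0.065,0,0,0],[-1,0,0,0.085,0,0,0],[-1,0,0,0.085,0,0,0]],
  ],
)

```text
time: 15.45
tcp_pos: [0.5782, 0.1156, 0.0876]
eef_rot: [0.708, 0.707, -0.001, -0.001]
ft_force: [0.5, -0.5, 0.6]
gripper_width: 0.997
gripper_force: 0.0
```

Call:
move_arm(
  rows=[
    [[1,0,0,0,0,0,0],[1,0,0,0,0,0,0],[1,0,0,0,0,0,0],[1,0,0,0,0,0,0],[1,0,0,0,0,0,0]],
  ],
  newtons=25,
)

```text
time: 15.95
tcp_pos: [0.5794, 0.1169, 0.0891]
eef_rot: [0.707, 0.707, 0.0, 0.0]
ft_force: [-0.5, 0.8, 0.3]
gripper_width: 0.584
gripper_force: 0.0
```

Call:
move_arm(
  rows=[
    [[1,0,0,0,0,0,0],[1,0,0,0,0,0,0],[1,0,0,0,0,0,0],[1,0,0,0,0,0,0],[1,0,0,0,0,0,0]],
  ],
)

```text
time: 16.45
tcp_pos: [0.5792, 0.117, 0.089]
eef_rot: [0.707, 0.707, -0.0, 0.0]
ft_force: [-1.5, 0.1, 4.7]
gripper_width: 0.562
gripper_force: 25.0
```

Call:
move_arm(
  rows=[
    [[1,0,0,-0.01,0,0,0],[1,0,0,-0.03,0,0,0],[1,0,0,-0.055,0,0,0],[1,0,0,-0.075,0,0,0],[1,0,0,-0.08,0,0,0]],
  ],
)

```text
time: 16.95
tcp_pos: [0.58, 0.1173, 0.1703]
eef_rot: [0.707, 0.707, 0.001, 0.001]
ft_force: [-0.1, 0.1, -5.5]
gripper_width: 0.561
gripper_force: 25.0
```

Call:
move_arm(
  rows=[
    [[1,-0.018,-0.003,0,0,0,0],[1,-0.05,-0.006,0,0,0,0],[1,-0.085,-0.01,0,0,0,0],[1,-0.12,-0.014,0,0,0,0],[1,-0.155,-0.019,0,0,0,0]],
  ],
)

```text
time: 17.45
tcp_pos: [0.5589, -0.0395, 0.1672]
eef_rot: [0.707, 0.707, -0.001, -0.001]
ft_force: [0.8, -1.1, -4.4]
gripper_width: 0.558
gripper_force: 25.0
```

Call:
move_arm(
  rows=[
    [[1,-0.035,-0.005,0,0,0,0],[1,-0.07,-0.01,0,0,0,0],[1,-0.105,-0.015,0,0,0,0],[1,-0.14,-0.02,0,0,0,0],[1,-0.175,-0.025,0,0,0,0]],
  ],
)

```text
time: 17.95
tcp_pos: [0.5337, -0.2143, 0.1672]
eef_rot: [0.707, 0.707, -0.0, -0.001]
ft_force: [0.8, -0.0, -6.1]
gripper_width: 0.558
gripper_force: 25.0
```

Call:
move_arm(
  rows=[
    [[1,-0.035,-0.003,0,0,0,0],[1,-0.07,-0.006,0,0,0,0],[1,-0.095,-0.008,0,0,0,0],[1,-0.103,-0.008,0.01,0,0,0],[1,-0.103,-0.008,0.03,0,0,0]],
  ],
)

```text
time: 18.45
tcp_pos: [0.527, -0.3179, 0.1379]
eef_rot: [0.708, 0.706, 0.0, 0.001]
ft_force: [0.4, 1.0, -4.7]
gripper_width: 0.563
gripper_force: 25.0
```

Call:
move_arm(
  rows=[
    [[1,0,0,0.02,0,0,0],[1,0,0,0.035,0,0,0],[1,0,0,0.044,0,0,0],[1,0,0,0.049,0,0,0],[1,0,0,0.05,0,0,0]],
  ],
)

```text
time: 18.95
tcp_pos: [0.5276, -0.3156, 0.0889]
eef_rot: [0.707, 0.707, 0.0, 0.0]
ft_force: [-1.1, -0.3, 0.7]
gripper_width: 0.56
gripper_force: 25.0
```

Call:
move_arm(
  rows=[
    [[-1,0,0,0,0,0,0],[-1,0,0,0,0,0,0],[-1,0,0,0,0,0,0],[-1,0,0,0,0,0,0],[-1,0,0,0,0,0,0]],
  ],
)

```text
time: 19.45
tcp_pos: [0.5273, -0.3162, 0.0889]
eef_rot: [0.707, 0.707, 0.0, 0.0]
ft_force: [-0.5, 0.6, 0.2]
gripper_width: 0.978
gripper_force: 0.0
```

Call:
move_arm(
  rows=[
    [[-1,0,0,-0.015,0,0,0],[-1,0,0,-0.04,0,0,0],[-1,0,0,-0.07,0,0,0],[-1,0,0,-0.1,0,0,0],[-1,0,0,-0.125,0,0,0]],
  ],
)

```text
time: 19.95
tcp_pos: [0.5277, -0.3162, 0.2166]
eef_rot: [0.707, 0.707, 0.0, 0.001]
ft_force: [0.5, -1.1, -0.1]
gripper_width: 1.001
gripper_force: 0.0
```

Call:
move_arm(
  rows=[
    [[-1,0,0,0,0,0,-0.143],[-1,0,0,0,0,0,-0.286],[-1,0,0,0,0,0,-0.429],[-1,0,0,0,0,0,-0.572],[-1,0,0,0,0,0,-0.715]],
  ],
)

```text
time: 20.45
tcp_pos: [0.5273, -0.3161, 0.2149]
eef_rot: [0.412, 0.911, -0.0, 0.001]
ft_force: [-0.9, -0.5, 0.2]
gripper_width: 0.997
gripper_force: 0.0
```

Call:
move_arm(
  rows=[
    [[-1,0,0,0,0,0,-0.143],[-1,0,0,0,0,0,-0.286],[-1,0,0,0,0,0,-0.429],[-1,0,0,0,0,0,-0.572],[-1,0,0,0,0,0,-0.715]],
  ],
)

```text
time: 20.95
tcp_pos: [0.5272, -0.3162, 0.2148]
eef_rot: [0.068, 0.998, -0.0, 0.0]
ft_force: [0.8, -0.1, 0.2]
gripper_width: 0.997
gripper_force: 0.0
```

Call:
move_arm(
  rows=[
    [[-1,0,0,0,0,0,-0.141],[-1,0,0,0,0,0,-0.141]],
  ],
)

```text
time: 21.15
tcp_pos: [0.5272, -0.3163, 0.2145]
eef_rot: [-0.0, 1.0, -0.0, 0.0]
ft_force: [0.3, -0.6, 0.7]
gripper_width: 1.0
gripper_force: 0.0
```

```bash
python3 - <<'E'
from h import *
a=snap('scene','s4')[120:372,100:400]; b=snap('top','t4')[110:232,100:300]
cv2.imwrite('pics/t4c.png',cv2.resize(b,None,fx=4,fy=4,interpolation=cv2.INTER_CUBIC))
s=manip.get_state();print(s['tcp_pos'],s['eef_rot'],s['joints'])
E
```

```text
[ 0.5270952  -0.31630236  0.21420917] [ 1.79506351e-03  9.99998348e-01 -1.79739628e-04  2.20661993e-04] [ 1.08458162  0.56155818 -0.83823809  1.65398093  0.4530567   1.13110584
  1.69269646]
```

View pics/t4c.png

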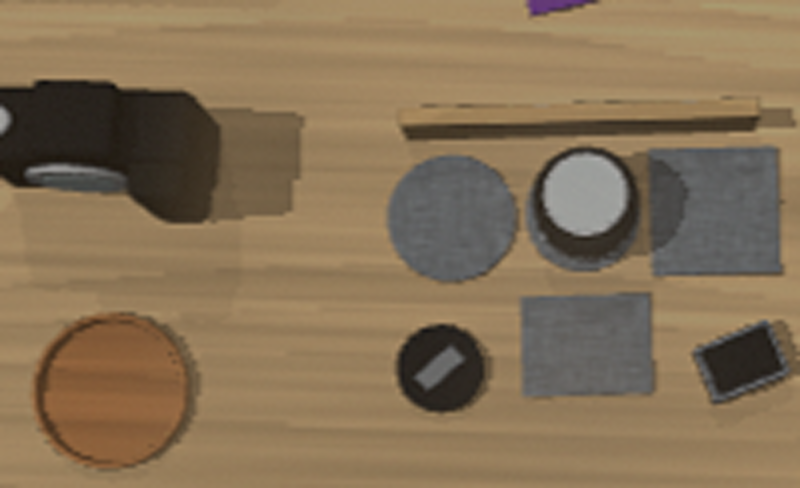

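All three pads are clear: round at (453,218), square at (716,212) and oblong at (587,345) in the crop, with the short lens at (585,195) and the dish at (114,390). I'll measure the centres.

```bash
python3 - <<'E'
from m import *
np.set_printoptions(precision=4,suppress=True)
T=cv2.imread('pics/t4_raw.png'); S=cv2.imread('pics/s4_raw.png')
def run(n,im,seed,z,kind,lo=55):
    H=cv2.cvtColor(im,cv2.COLOR_BGR2HSV).astype(int); s,v=H[...,1],H[...,2]
    m=comp((s<55)&(v>lo),seed,3); P=planefit(n,m,z)
    return cv2.fitEllipse(P) if kind=='c' else cv2.minAreaRect(P)
t=lambda x,y:(int(100+x/4),int(110+y/4))
print('round',run('top',T,t(453,218),.004,'c')); print('square',run('top',T,t(735,190),.004,'r',30)); print('obl',run('top',T,t(587,345),.004,'r'))
print('short glass',run('top',T,t(585,195),.054,'c',120))
# scene: predicted pixels as seeds
for nme,c,k,z in[('round',(.578,.115),'c',.004),('square',(.585,-.05),'r',.004),('obl',(.5,.027),'r',.004)]:
    p=w2px('scene',[*c,z]).astype(int)
    try: print('scene',nme,p,run('scene',S,p,z,k,30))
    except Exception as e: print(nme,p,e)
p=w2px('scene',[.583,.031,.054]).astype(int); print('scene glass',run('scene',S,p,.054,'c',110))
H=cv2.cvtColor(S,cv2.COLOR_BGR2HSV).astype(int); p=w2px('scene',[.4615,.315,.01]).astype(int); print(p,H[p[1],p[0]])
m=comp((H[...,1]>150)&(H[...,0]<14)&(H[...,2]>80),p,3); print('scene dish',cv2.fitEllipse(planefit('scene',m,.008)))
g=lambda x,y,z:px2w('top',100+x/4-.4,110+y/4-.4,z)[:2]
print('dish outer',np.mean([g(35,390,.006),g(192,390,.006),g(114,312,.006),g(112,468,.006)],0))
print('short body',np.mean([g(533,200,.05),g(638,200,.05)],0))
E
```

```text
round ((0.5756480693817139, 0.11368764936923981), (0.07697629183530807, 0.07777878642082214), 12.61909294128418)
square ((0.5844341516494751, -0.04947388544678688), (0.07848597317934036, 0.07984457910060883), 1.6955859661102295)
obl ((0.4993032217025757, 0.027769021689891815), (0.06211254745721817, 0.07917965948581696), 1.6822766065597534)
short glass ((0.5828946232795715, 0.030445825308561325), (0.04663350060582161, 0.04703900218009949), 63.19744873046875)
scene round [295 184] ((0.5761164426803589, 0.09749387204647064), (0.07154800742864609, 0.13082127273082733), 168.8691864013672)
scene square [259 226] ((0.5892958641052246, -0.04877907410264015), (0.0795399621129036, 0.08116713166236877), 3.59698486328125)
scene obl [252 189] ((0.5027763247489929, 0.028569765388965607), (0.061777032911777496, 0.08078350871801376), 3.128023624420166)
scene glass ((0.5936754941940308, 0.07021673023700714), (0.06610391288995743, 0.12108355760574341), 166.97589111328125)
[304 119] [ 14 173 178]Traceback (most recent call last):
  File "<stdin>", line 18, in <module>
  File "m.py", line 4, in comp
    w=l[seed[1]-r:seed[1]+r+1,seed[0]-r:seed[0]+r+1]; w=w[w>0]; k=np.bincount(w).argmax()
                                                                  ~~~~~~~~~~~~~~~~~~~~~^^
ValueError: attempt to get argmax of an empty sequence
```

Call:
move_arm(
  rows=[
    [[-1,-0.005,0.03,0,0,0,0],[-1,-0.011,0.065,0,0,0,0],[-1,-0.018,0.105,0,0,0,0],[-1,-0.025,0.145,0,0,0,0],[-1,-0.031,0.185,0,0,0,0]],
  ],
)

```text
time: 21.75
tcp_pos: [0.5583, -0.1296, 0.2141]
eef_rot: [0.002, 1.0, -0.0, 0.0]
ft_force: [0.0, -0.1, -0.1]
gripper_width: 1.003
gripper_force: 0.0
```

Call:
move_arm(
  rows=[
    [[-1,-0.006,0.04,0,0,0,0],[-1,-0.013,0.08,0,0,0,0],[-1,-0.02,0.12,0,0,0,0],[-1,-0.026,0.15,0,0,0,0],[-1,-0.0265,0.162,0,0,0,0]],
  ],
)

```text
time: 22.25
tcp_pos: [0.5847, 0.035, 0.2144]
eef_rot: [-0.001, 1.0, 0.001, 0.001]
ft_force: [-0.0, 0.6, 0.5]
gripper_width: 1.0
gripper_force: 0.0
```

Call:
move_arm(
  rows=[
    [[-1,0,0,0.025,0,0,0],[-1,0,0,0.055,0,0,0],[-1,0,0,0.085,0,0,0],[-1,0,0,0.11,0,0,0],[-1,0,0,0.125,0,0,0]],
  ],
)

```text
time: 22.75
tcp_pos: [0.5836, 0.0291, 0.0866]
eef_rot: [0.001, 1.0, -0.001, -0.001]
ft_force: [-0.9, -0.3, 0.5]
gripper_width: 0.998
gripper_force: 0.0
```

```bash
python3 - <<'E'
from h import *
im=snap('scene','s5')[120:260,200:360]; cv2.imwrite('pics/s5c.png',cv2.resize(im,None,fx=4,fy=4,interpolation=cv2.INTER_CUBIC))
print(manip.get_state()['tcp_pos'],manip.get_state()['ft_force'])
E
```

```text
[0.58266119 0.02921961 0.08512952] [-1.8045427   0.15791401 -1.47352006]
```

View pics/s5c.png

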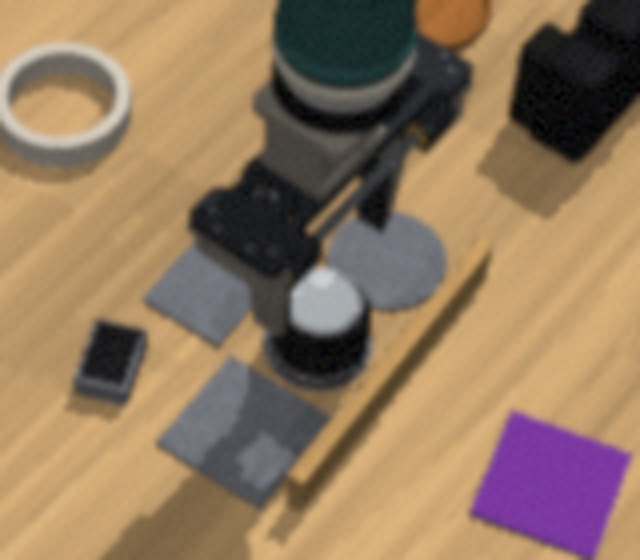

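The fingers straddle the short lens (crop (325,310)) along the rail with clearance on both sides. I'll go down and grip it.

Call:
move_arm(
  rows=[
    [[-1,0,0,0.015,0,0,0],[-1,0,0,0.035,0,0,0],[-1,0,0,0.055,0,0,0],[-1,0,0,0.066,0,0,0],[-1,0,0,0.07,0,0,0]],
  ],
)

```text
time: 23.3
tcp_pos: [0.5844, 0.0307, 0.0179]
eef_rot: [0.0, 1.0, -0.0, -0.0]
ft_force: [-0.1, -0.1, 0.3]
gripper_width: 1.0
gripper_force: 0.0
```

Call:
move_arm(
  rows=[
    [[1,0,0,0,0,0,0],[1,0,0,0,0,0,0],[1,0,0,0,0,0,0],[1,0,0,0,0,0,0],[1,0,0,0,0,0,0]],
  ],
  newtons=20,
)

```text
time: 23.8
tcp_pos: [0.5851, 0.0309, 0.0193]
eef_rot: [-0.0, 1.0, -0.0, 0.001]
ft_force: [-0.3, -0.0, 3.4]
gripper_width: 0.692
gripper_force: 20.0
```

Call:
move_arm(
  rows=[
    [[1,0,0,0,0,0,0],[1,0,0,0,0,0,0],[1,0,0,0,0,0,0],[1,0,0,0,0,0,0]],
  ],
)

```text
time: 24.2
tcp_pos: [0.5851, 0.0309, 0.0193]
eef_rot: [-0.0, 1.0, -0.0, 0.001]
ft_force: [-1.0, -0.6, 6.3]
gripper_width: 0.692
gripper_force: 20.0
```

Call:
move_arm(
  rows=[
    [[1,0,0,-0.01,0,0,0],[1,0,0,-0.03,0,0,0],[1,0,0,-0.055,0,0,0],[1,0,0,-0.075,0,0,0],[1,0,0,-0.08,0,0,0]],
  ],
)

```text
time: 24.7
tcp_pos: [0.5855, 0.0313, 0.1007]
eef_rot: [-0.0, 1.0, 0.0, 0.002]
ft_force: [0.8, 0.7, -2.6]
gripper_width: 0.691
gripper_force: 20.0
```

```bash
python3 - <<'E'
from m import *
s=manip.get_state();print(s['tcp_pos'],s['gripper_width'],s['gripper_force'])
im=snap('scene','s6'); H=cv2.cvtColor(im,cv2.COLOR_BGR2HSV).astype(int); p=w2px('scene',[.4615,.315,.006]).astype(int); print(p)
m=comp((H[...,1]>150)&(H[...,0]<16)&(H[...,2]>80),p,5); print('scene dish',cv2.fitEllipse(planefit('scene',m,.009)),H[p[1]-1:p[1]+2,p[0]])
g=lambda x,y,z:px2w('top',100+x/4-.4,110+y/4-.4,z)[:2]
print('dish outer top',[g(35,390,.009),g(192,390,.009),g(114,312,.009),g(112,468,.009)])
E
```

```text
[0.58554611 0.03126683 0.10072505] 0.6913304308141305 19.99972254037857
[304 120]
scene dish ((0.47988438606262207, 0.3350391387939453), (0.04504680261015892, 0.07648083567619324), 50.05176544189453) [[ 35  31  50]
 [ 78  50  51]
 [ 88 101  48]]
dish outer top [array([0.46018772, 0.3632132 ]), array([0.46298905, 0.26733509]), array([0.5096673 , 0.31804538]), array([0.41401466, 0.31315215])]
```

Call:
move_arm(
  rows=[
    [[1,0.02,0.005,0,0,0,0],[1,0.045,0.015,0,0,0,0],[1,0.07,0.03,0,0,0,0],[1,0.095,0.05,0,0,0,0],[1,0.115,0.08,0,0,0,0]],
  ],
)

```text
time: 25.25
tcp_pos: [0.4673, 0.1096, 0.0973]
eef_rot: [0.001, 1.0, -0.001, -0.001]
ft_force: [0.7, 0.7, -0.9]
gripper_width: 0.694
gripper_force: 20.0
```

Call:
move_arm(
  rows=[
    [[1,0.0065,0.035,0,0,0,0],[1,0.0065,0.07,0,0,0,0],[1,0.0065,0.105,0,0,0,0],[1,0.0065,0.14,0,0,0,0],[1,0.0065,0.17,0,0,0,0]],
  ],
)

```text
time: 25.75
tcp_pos: [0.4621, 0.2823, 0.0975]
eef_rot: [-0.0, 1.0, -0.0, -0.001]
ft_force: [-0.7, -0.9, -0.8]
gripper_width: 0.689
gripper_force: 20.0
```

Call:
move_arm(
  rows=[
    [[1,0,0.02,0,0,0,0],[1,0,0.033,0,0,0,0],[1,0,0.035,0.015,0,0,0],[1,0,0.035,0.035,0,0,0],[1,0,0.035,0.05,0,0,0]],
  ],
)

```text
time: 26.25
tcp_pos: [0.4625, 0.3136, 0.046]
eef_rot: [0.001, 1.0, -0.001, -0.001]
ft_force: [0.4, -0.5, -2.4]
gripper_width: 0.692
gripper_force: 20.0
```

```bash
python3 - <<'E'
from h import *
a=snap('top','t7')[130:260,60:220]; b=snap('scene','s7')[60:190,240:400]
cv2.imwrite('pics/m7.png',cv2.resize(np.hstack([a,b]),None,fx=2.5,fy=2.5,interpolation=cv2.INTER_CUBIC))
print(manip.get_state()['tcp_pos'])
E
```

```text
[0.46166928 0.31320415 0.045466  ]
```

View pics/m7.png

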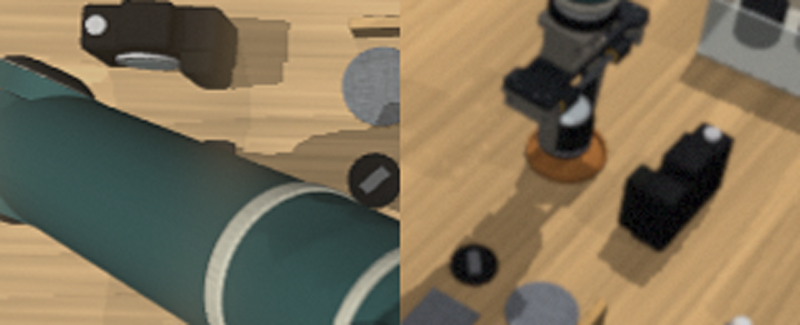

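The short lens hangs over the dish (scene crop (570,140)), roughly centred. I'll lower it and release.

Call:
move_arm(
  rows=[
    [[1,0,0,0.01,0,0,0],[1,0,0,0.02,0,0,0],[1,0,0,0.026,0,0,0],[1,0,0,0.03,0,0,0],[1,0,0,0.03,0,0,0]],
  ],
)

```text
time: 26.85
tcp_pos: [0.4632, 0.316, 0.0189]
eef_rot: [-0.0, 1.0, -0.0, 0.0]
ft_force: [-0.4, -1.7, 1.2]
gripper_width: 0.69
gripper_force: 20.0
```

Call:
move_arm(
  rows=[
    [[1,0,0,0,0,0,0],[-1,0,0,0,0,0,0],[-1,0,0,0,0,0,0],[-1,0,0,0,0,0,0],[-1,0,0,0,0,0,0]],
  ],
)

```text
time: 27.35
tcp_pos: [0.4631, 0.316, 0.0186]
eef_rot: [-0.0, 1.0, 0.0, 0.0]
ft_force: [0.3, 0.1, 0.0]
gripper_width: 0.998
gripper_force: 0.0
```

Call:
move_arm(
  rows=[
    [[-1,0,0,-0.015,0,0,0],[-1,0,0,-0.045,0,0,0],[-1,0,0,-0.08,0,0,0],[-1,0,0,-0.12,0,0,0],[-1,0,0,-0.155,0,0,0]],
  ],
)

```text
time: 27.85
tcp_pos: [0.4629, 0.3164, 0.1765]
eef_rot: [-0.0, 1.0, 0.0, 0.001]
ft_force: [1.0, 0.9, 0.6]
gripper_width: 1.002
gripper_force: 0.0
```

Call:
move_arm(
  rows=[
    [[-1,0,-0.02,-0.04,0,0,0.143],[-1,0,-0.06,-0.04,0,0,0.286],[-1,0,-0.1,-0.04,0,0,0.429],[-1,0,-0.14,-0.04,0,0,0.572],[-1,0,-0.18,-0.04,0,0,0.715]],
  ],
)

```text
time: 28.35
tcp_pos: [0.4627, 0.1347, 0.2147]
eef_rot: [0.352, 0.936, 0.0, 0.001]
ft_force: [0.4, -0.1, 0.0]
gripper_width: 1.004
gripper_force: 0.0
```

Call:
move_arm(
  rows=[
    [[-1,0,0,0,0,0,0.143],[-1,0,0,0,0,0,0.286],[-1,0,0,0,0,0,0.429],[-1,0,0,0,0,0,0.572],[-1,0,0,0,0,0,0.715]],
  ],
)

```text
time: 28.85
tcp_pos: [0.4629, 0.1363, 0.2146]
eef_rot: [0.658, 0.753, 0.0, 0.0]
ft_force: [-0.5, -0.4, 1.2]
gripper_width: 1.005
gripper_force: 0.0
```

Call:
move_arm(
  rows=[
    [[-1,0,0,0,0,0,0.141],[-1,0,0,0,0,0,0.141]],
  ],
)

```text
time: 29.05
tcp_pos: [0.4629, 0.1363, 0.2145]
eef_rot: [0.707, 0.707, 0.0, 0.0]
ft_force: [0.2, -0.1, 0.3]
gripper_width: 0.997
gripper_force: 0.0
```

```bash
python3 - <<'E'
from m import *
np.set_printoptions(precision=4,suppress=True)
s=manip.get_state();print(s['tcp_pos'],s['eef_rot'],s['joints'])
a=snap('top','t8')[100:260,60:440]; b=snap('scene','s8')[80:360,100:400]
c=cv2.resize(a,None,fx=2.1,fy=2.1,interpolation=cv2.INTER_CUBIC); cv2.imwrite('pics/m8.png',c)
# tops on mat
for n,im in(('top',cv2.imread('pics/t8_raw.png')),('scene',cv2.imread('pics/s8_raw.png'))):
    H=cv2.cvtColor(im,cv2.COLOR_BGR2HSV).astype(int); sa,v=H[...,1],H[...,2]
    for k,P,mm,z in[('short',(.4635,.316),(sa<30)&(v>115),.054),('long',(.527,-.316),(sa<30)&(v>75),.129),('snoot',(.627,-.3095),v<45,.109)]:
        p=w2px(n,[*P,z]).astype(int)
        try: print(n,k,p,cv2.fitEllipse(planefit(n,comp(mm,p,3),z)))
        except Exception as e: print(n,k,p,'x')
E
```

```text
[0.4629 0.1363 0.2145] [0.707  0.7073 0.0004 0.0004] [ 0.2037  0.2528 -0.6389  1.9696  0.1819  0.9743 -0.5223]
top short [122 204] ((0.45563453435897827, 0.32445380091667175), (0.0257573239505291, 0.05007966607809067), 121.32099151611328)
top long [401 180] ((0.5266327261924744, -0.3160897195339203), (0.03988993540406227, 0.04147646948695183), 32.437171936035156)
top snoot [395 138] ((0.625697910785675, -0.3082088828086853), (0.032659515738487244, 0.03373105823993683), 98.3070297241211)
scene short [306 108] ((0.464568555355072, 0.31760236620903015), (0.045056119561195374, 0.04689199477434158), 137.1610107421875)
scene long [159 265] ((0.5183888673782349, -0.31035763025283813), (0.035381462424993515, 0.0834772065281868), 74.06813049316406)
scene snoot [197 294] ((0.6283330321311951, -0.3065630793571472), (0.03333970531821251, 0.03416366130113602), 2.9586479663848877)
```

View pics/m8.png

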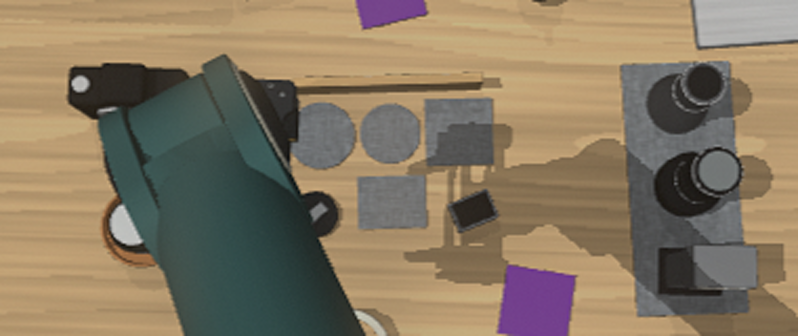

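The short lens is in the dish at about (.4645,.3176). Long lens, snoot and flash stand on the mat at crop (715,170), (705,85) and (725,265). Next I'll fetch the long lens.

Call:
move_arm(
  rows=[
    [[-1,-0.03,0.004,0,0,0,0],[-1,-0.07,0.01,0,0,0,0],[-1,-0.11,0.016,0,0,0,0],[-1,-0.15,0.022,0,0,0,0],[-1,-0.19,0.028,0,0,0,0]],
  ],
)

```text
time: 29.65
tcp_pos: [0.4911, -0.0555, 0.214]
eef_rot: [0.706, 0.708, 0.0, 0.0]
ft_force: [-0.3, 1.2, 1.3]
gripper_width: 1.001
gripper_force: 0.0
```

Call:
move_arm(
  rows=[
    [[-1,-0.042,0.006,0,0,0,0],[-1,-0.084,0.012,0,0,0,0],[-1,-0.126,0.018,0,0,0,0],[-1,-0.168,0.024,0,0,0,0],[-1,-0.21,0.03,0,0,0,0]],
  ],
)

```text
time: 30.15
tcp_pos: [0.521, -0.2657, 0.2139]
eef_rot: [0.706, 0.708, 0.0, 0.0]
ft_force: [1.2, 0.4, -0.0]
gripper_width: 0.999
gripper_force: 0.0
```

Call:
move_arm(
  rows=[
    [[-1,-0.035,0.004,0,0,0,0],[-1,-0.0523,0.0065,0,0,0,0],[-1,-0.0523,0.0065,0.015,0,0,0],[-1,-0.0523,0.0065,0.035,0,0,0],[-1,-0.0523,0.0065,0.055,0,0,0]],
  ],
)

```text
time: 30.65
tcp_pos: [0.5276, -0.3132, 0.1572]
eef_rot: [0.706, 0.708, 0.001, -0.001]
ft_force: [-0.3, -0.1, -0.2]
gripper_width: 1.0
gripper_force: 0.0
```

Call:
move_arm(
  rows=[
    [[-1,0,0,0.02,0,0,0],[-1,0,0,0.04,0,0,0],[-1,0,0,0.06,0,0,0],[-1,0,0,0.0705,0,0,0],[-1,0,0,0.0705,0,0,0]],
  ],
)

```text
time: 31.15
tcp_pos: [0.5266, -0.3137, 0.0862]
eef_rot: [0.706, 0.708, -0.0, -0.002]
ft_force: [-0.1, -0.1, -0.1]
gripper_width: 1.003
gripper_force: 0.0
```

Call:
move_arm(
  rows=[
    [[1,0,0,0,0,0,0],[1,0,0,0,0,0,0],[1,0,0,0,0,0,0],[1,0,0,0,0,0,0],[1,0,0,0,0,0,0]],
  ],
  newtons=25,
)

```text
time: 31.65
tcp_pos: [0.5277, -0.3166, 0.0885]
eef_rot: [0.707, 0.707, 0.0, 0.0]
ft_force: [-0.3, 1.3, -0.4]
gripper_width: 0.591
gripper_force: 0.0
```

Call:
move_arm(
  rows=[
    [[1,0,0,0,0,0,0],[1,0,0,0,0,0,0],[1,0,0,0,0,0,0],[1,0,0,0,0,0,0],[1,0,0,0,0,0,0]],
  ],
)

```text
time: 32.15
tcp_pos: [0.5275, -0.3166, 0.0884]
eef_rot: [0.707, 0.707, -0.0, 0.0]
ft_force: [-1.8, 0.0, 4.8]
gripper_width: 0.564
gripper_force: 25.0
```

Call:
move_arm(
  rows=[
    [[1,0,0,-0.01,0,0,0],[1,0,0,-0.03,0,0,0],[1,0,0,-0.055,0,0,0],[1,0,0,-0.075,0,0,0],[1,0,0,-0.08,0,0,0]],
  ],
)

```text
time: 32.65
tcp_pos: [0.5284, -0.3166, 0.1698]
eef_rot: [0.707, 0.707, 0.0, 0.001]
ft_force: [0.6, -1.0, -3.9]
gripper_width: 0.562
gripper_force: 25.0
```

Call:
move_arm(
  rows=[
    [[1,0.018,0.002,0,0,0,0],[1,0.05,0.006,0,0,0,0],[1,0.085,0.01,0,0,0,0],[1,0.12,0.014,0,0,0,0],[1,0.155,0.018,0,0,0,0]],
  ],
)

```text
time: 33.15
tcp_pos: [0.5442, -0.1585, 0.1663]
eef_rot: [0.707, 0.707, -0.0, -0.002]
ft_force: [1.3, 0.6, -4.7]
gripper_width: 0.562
gripper_force: 25.0
```

Call:
move_arm(
  rows=[
    [[1,0.035,0.004,0,0,0,0],[1,0.07,0.008,0,0,0,0],[1,0.105,0.012,0,0,0,0],[1,0.14,0.016,0,0,0,0],[1,0.175,0.02,0,0,0,0]],
  ],
)

```text
time: 33.65
tcp_pos: [0.5639, 0.0161, 0.1664]
eef_rot: [0.707, 0.707, -0.001, -0.001]
ft_force: [1.0, -0.6, -5.4]
gripper_width: 0.564
gripper_force: 25.0
```

Call:
move_arm(
  rows=[
    [[1,0.035,0.004,0,0,0,0],[1,0.068,0.008,0,0,0,0],[1,0.092,0.012,0,0,0,0],[1,0.1005,0.0125,0.01,0,0,0],[1,0.1005,0.0125,0.03,0,0,0]],
  ],
)

```text
time: 34.15
tcp_pos: [0.5776, 0.1166, 0.1374]
eef_rot: [0.706, 0.708, 0.001, -0.0]
ft_force: [0.6, -0.5, -5.7]
gripper_width: 0.563
gripper_force: 25.0
```

Call:
move_arm(
  rows=[
    [[1,0,0,0.02,0,0,0],[1,0,0,0.035,0,0,0],[1,0,0,0.044,0,0,0],[1,0,0,0.0495,0,0,0],[1,0,0,0.0495,0,0,0]],
  ],
)

```text
time: 34.65
tcp_pos: [0.5781, 0.114, 0.0889]
eef_rot: [0.707, 0.707, 0.0, 0.0]
ft_force: [0.2, -0.2, -4.7]
gripper_width: 0.563
gripper_force: 25.0
```

Call:
move_arm(
  rows=[
    [[1,0,0,0,0,0,0],[-1,0,0,0,0,0,0],[-1,0,0,0,0,0,0],[-1,0,0,0,0,0,0],[-1,0,0,0,0,0,0]],
  ],
)

```text
time: 35.15
tcp_pos: [0.5785, 0.1142, 0.089]
eef_rot: [0.707, 0.707, 0.0, 0.0]
ft_force: [-0.5, -0.6, -0.1]
gripper_width: 0.888
gripper_force: 0.0
```

Call:
move_arm(
  rows=[
    [[-1,0,0,0,0,0,0],[-1,0,0,-0.02,0,0,0],[-1,0,0,-0.055,0,0,0],[-1,0,0,-0.09,0,0,0],[-1,0,0,-0.125,0,0,0]],
  ],
)

```text
time: 35.65
tcp_pos: [0.5778, 0.1142, 0.2148]
eef_rot: [0.707, 0.707, -0.0, -0.0]
ft_force: [1.2, -0.8, -0.1]
gripper_width: 1.0
gripper_force: 0.0
```

Call:
move_arm(
  rows=[
    [[-1,-0.03,0.003,0,0,0,0],[-1,-0.07,0.008,0,0,0,0],[-1,-0.11,0.013,0,0,0,0],[-1,-0.15,0.018,0,0,0,0],[-1,-0.19,0.022,0,0,0,0]],
  ],
)

```text
time: 36.15
tcp_pos: [0.6001, -0.0775, 0.2138]
eef_rot: [0.707, 0.707, 0.0, 0.0]
ft_force: [0.0, 0.7, -0.5]
gripper_width: 0.999
gripper_force: 0.0
```

Call:
move_arm(
  rows=[
    [[-1,-0.042,0.005,0,0,0,0],[-1,-0.084,0.01,0,0,0,0],[-1,-0.126,0.015,0,0,0,0],[-1,-0.168,0.02,0,0,0,0],[-1,-0.205,0.025,0,0,0,0]],
  ],
)

```text
time: 36.65
tcp_pos: [0.6247, -0.2835, 0.2135]
eef_rot: [0.708, 0.707, -0.0, 0.0]
ft_force: [-0.2, -0.4, -0.2]
gripper_width: 1.002
gripper_force: 0.0
```

Call:
move_arm(
  rows=[
    [[-1,-0.0272,0.0017,0,0,0,0],[-1,-0.0272,0.0017,0.01,0,0,0],[-1,-0.0272,0.0017,0.03,0,0,0],[-1,-0.0272,0.0017,0.055,0,0,0],[-1,-0.0272,0.0017,0.075,0,0,0]],
  ],
)

```text
time: 37.15
tcp_pos: [0.6263, -0.3064, 0.1369]
eef_rot: [0.707, 0.708, 0.0, -0.001]
ft_force: [0.8, -0.1, -0.4]
gripper_width: 1.001
gripper_force: 0.0
```

Call:
move_arm(
  rows=[
    [[-1,0,0,0.02,0,0,0],[-1,0,0,0.04,0,0,0],[-1,0,0,0.057,0,0,0],[-1,0,0,0.066,0,0,0],[-1,0,0,0.066,0,0,0]],
  ],
)

```text
time: 37.65
tcp_pos: [0.626, -0.3072, 0.071]
eef_rot: [0.707, 0.707, -0.0, -0.001]
ft_force: [0.2, -0.2, -0.5]
gripper_width: 0.999
gripper_force: 0.0
```

Call:
move_arm(
  rows=[
    [[1,0,0,0,0,0,0],[1,0,0,0,0,0,0],[1,0,0,0,0,0,0],[1,0,0,0,0,0,0],[1,0,0,0,0,0,0]],
  ],
  newtons=20,
)

```text
time: 38.15
tcp_pos: [0.6268, -0.3082, 0.073]
eef_rot: [0.707, 0.707, 0.0, 0.0]
ft_force: [0.1, -0.6, -1.0]
gripper_width: 0.591
gripper_force: 0.0
```

Call:
move_arm(
  rows=[
    [[1,0,0,0,0,0,0],[1,0,0,0,0,0,0],[1,0,0,0,0,0,0],[1,0,0,0,0,0,0],[1,0,0,0,0,0,0]],
  ],
)

```text
time: 38.65
tcp_pos: [0.6267, -0.3082, 0.0727]
eef_rot: [0.707, 0.707, -0.0, 0.0]
ft_force: [-0.7, 0.8, 2.1]
gripper_width: 0.499
gripper_force: 20.0
```

Call:
move_arm(
  rows=[
    [[1,0,0,-0.01,0,0,0],[1,0,0,-0.03,0,0,0],[1,0,0,-0.055,0,0,0],[1,0,0,-0.075,0,0,0],[1,0,0,-0.08,0,0,0]],
  ],
)

```text
time: 39.15
tcp_pos: [0.6281, -0.3084, 0.1554]
eef_rot: [0.707, 0.707, 0.001, 0.002]
ft_force: [1.3, -0.1, -3.4]
gripper_width: 0.501
gripper_force: 20.0
```

Call:
move_arm(
  rows=[
    [[1,0.018,-0.003,0,0,0,0],[1,0.045,-0.007,0,0,0,0],[1,0.075,-0.012,0,0,0,0],[1,0.105,-0.017,0,0,0,0],[1,0.135,-0.022,0,0,0,0]],
  ],
)

```text
time: 39.65
tcp_pos: [0.6028, -0.17, 0.1508]
eef_rot: [0.707, 0.707, -0.001, -0.002]
ft_force: [-0.1, 0.6, -2.5]
gripper_width: 0.495
gripper_force: 20.0
```

Call:
move_arm(
  rows=[
    [[1,0.03,-0.004,0,0,0,0],[1,0.06,-0.008,0,0,0,0],[1,0.09,-0.013,0,0,0,0],[1,0.114,-0.017,0,0,0,0],[1,0.124,-0.018,0,0,0,0]],
  ],
)

```text
time: 40.15
tcp_pos: [0.5846, -0.0445, 0.1513]
eef_rot: [0.705, 0.709, -0.0, -0.002]
ft_force: [-1.3, -0.3, -2.0]
gripper_width: 0.497
gripper_force: 20.0
```

Call:
move_arm(
  rows=[
    [[1,0,0,0.015,0,0,0],[1,0,0,0.035,0,0,0],[1,0,0,0.055,0,0,0],[1,0,0,0.067,0,0,0],[1,0,0,0.073,0,0,0]],
  ],
)

```text
time: 40.65
tcp_pos: [0.5854, -0.0503, 0.0772]
eef_rot: [0.708, 0.707, -0.001, -0.001]
ft_force: [-1.4, -0.8, -2.4]
gripper_width: 0.495
gripper_force: 20.0
```

Call:
move_arm(
  rows=[
    [[1,0,0,0.004,0,0,0],[1,0,0,0.0068,0,0,0],[1,0,0,0.0068,0,0,0],[1,0,0,0.0068,0,0,0]],
  ],
)

```text
time: 41.05
tcp_pos: [0.5872, -0.0491, 0.0733]
eef_rot: [0.707, 0.707, 0.0, 0.0]
ft_force: [0.6, -0.5, -2.4]
gripper_width: 0.496
gripper_force: 20.0
```

Call:
move_arm(
  rows=[
    [[-1,0,0,0,0,0,0],[-1,0,0,0,0,0,0],[-1,0,0,0,0,0,0],[-1,0,0,0,0,0,0],[-1,0,0,0,0,0,0]],
  ],
)

```text
time: 41.55
tcp_pos: [0.5868, -0.0491, 0.0729]
eef_rot: [0.707, 0.707, 0.0, 0.0]
ft_force: [-0.4, -0.4, -0.5]
gripper_width: 0.911
gripper_force: 0.0
```

Call:
move_arm(
  rows=[
    [[-1,0,0,-0.015,0,0,0],[-1,0,0,-0.045,0,0,0],[-1,0,0,-0.08,0,0,0],[-1,0,0,-0.115,0,0,0],[-1,0,0,-0.14,0,0,0]],
  ],
)

```text
time: 42.05
tcp_pos: [0.5876, -0.0488, 0.2165]
eef_rot: [0.707, 0.707, 0.001, 0.001]
ft_force: [-0.4, -0.1, 0.3]
gripper_width: 0.998
gripper_force: 0.0
```

Call:
move_arm(
  rows=[
    [[-1,-0.03,-0.018,0,0,0,0],[-1,-0.065,-0.038,0,0,0,0],[-1,-0.1,-0.058,0,0,0,0],[-1,-0.135,-0.078,0,0,0,0],[-1,-0.17,-0.098,0,0,0,0]],
  ],
)

```text
time: 42.55
tcp_pos: [0.488, -0.2203, 0.2141]
eef_rot: [0.707, 0.707, 0.0, 0.001]
ft_force: [0.3, -0.0, -0.1]
gripper_width: 0.998
gripper_force: 0.0
```

Call:
move_arm(
  rows=[
    [[-1,-0.035,-0.02,0,0,0,0],[-1,-0.07,-0.042,0,0,0,0],[-1,-0.098,-0.058,0,0,0,0],[-1,-0.1037,-0.0615,0,0,0,0],[-1,-0.1037,-0.0615,0.02,0,0,0]],
  ],
)

```text
time: 43.05
tcp_pos: [0.4283, -0.325, 0.1957]
eef_rot: [0.708, 0.706, 0.0, 0.003]
ft_force: [-0.3, 0.5, 0.3]
gripper_width: 1.001
gripper_force: 0.0
```

Call:
move_arm(
  rows=[
    [[-1,0,0,0.025,0,0,0],[-1,0,0,0.055,0,0,0],[-1,0,0,0.08,0,0,0],[-1,0,0,0.099,0,0,0],[-1,0,0,0.099,0,0,0]],
  ],
)

```text
time: 43.55
tcp_pos: [0.4266, -0.3207, 0.0922]
eef_rot: [0.707, 0.708, 0.0, -0.002]
ft_force: [-0.1, 0.4, 0.9]
gripper_width: 0.999
gripper_force: 0.0
```

Call:
move_arm(
  rows=[
    [[1,0,0,0,0,0,0],[1,0,0,0,0,0,0],[1,0,0,0,0,0,0],[1,0,0,0,0,0,0],[1,0,0,0,0,0,0]],
  ],
)

```text
time: 44.05
tcp_pos: [0.4274, -0.323, 0.0943]
eef_rot: [0.707, 0.707, 0.0, 0.0]
ft_force: [-0.2, 0.9, 0.1]
gripper_width: 0.59
gripper_force: 0.0
```

Call:
move_arm(
  rows=[
    [[1,0,0,0,0,0,0],[1,0,0,0,0,0,0],[1,0,0,0,0,0,0],[1,0,0,0,0,0,0],[1,0,0,0,0,0,0]],
  ],
)

```text
time: 44.55
tcp_pos: [0.4274, -0.3229, 0.094]
eef_rot: [0.707, 0.707, -0.0, 0.0]
ft_force: [0.1, -0.3, 2.1]
gripper_width: 0.477
gripper_force: 20.0
```

Call:
move_arm(
  rows=[
    [[1,0,0,-0.01,0,0,0],[1,0,0,-0.03,0,0,0],[1,0,0,-0.05,0,0,0],[1,0,0,-0.065,0,0,0],[1,0,0,-0.07,0,0,0]],
  ],
)

```text
time: 45.05
tcp_pos: [0.4276, -0.323, 0.1653]
eef_rot: [0.707, 0.707, 0.0, 0.001]
ft_force: [0.6, 0.5, -3.6]
gripper_width: 0.476
gripper_force: 20.0
```

Call:
move_arm(
  rows=[
    [[1,0.018,0.003,0,0,0,0],[1,0.045,0.009,0,0,0,0],[1,0.08,0.016,0,0,0,0],[1,0.115,0.024,0,0,0,0],[1,0.15,0.031,0,0,0,0]],
  ],
)

```text
time: 45.55
tcp_pos: [0.4577, -0.1713, 0.1632]
eef_rot: [0.707, 0.707, -0.0, -0.001]
ft_force: [0.0, 0.2, -3.0]
gripper_width: 0.483
gripper_force: 20.0
```

Call:
move_arm(
  rows=[
    [[1,0.035,0.007,0,0,0,0],[1,0.07,0.014,0,0,0,0],[1,0.105,0.021,0,0,0,0],[1,0.14,0.028,0,0,0,-0.02],[1,0.17,0.036,0,0,0,-0.04]],
  ],
)

```text
time: 46.05
tcp_pos: [0.4934, -0.0009, 0.1632]
eef_rot: [0.692, 0.722, -0.0, -0.001]
ft_force: [-0.3, -0.2, -3.2]
gripper_width: 0.474
gripper_force: 20.0
```

Call:
move_arm(
  rows=[
    [[1,0.018,0.0055,0,0,0,0],[1,0.0295,0.0055,0.012,0,0,0],[1,0.0295,0.0055,0.03,0,0,0],[1,0.0295,0.0055,0.05,0,0,0],[1,0.0295,0.0055,0.06,0,0,0]],
  ],
)

```text
time: 46.55
tcp_pos: [0.4969, 0.0268, 0.1018]
eef_rot: [0.693, 0.721, -0.001, -0.001]
ft_force: [-0.3, -0.5, -3.0]
gripper_width: 0.474
gripper_force: 20.0
```

Call:
move_arm(
  rows=[
    [[1,0,0,0.003,0,0,0],[1,0,0,0.006,0,0,0],[1,0,0,0.009,0,0,0],[1,0,0,0.01,0,0,0],[1,0,0,0.01,0,0,0]],
  ],
)

```text
time: 47.05
tcp_pos: [0.4989, 0.0268, 0.0941]
eef_rot: [0.693, 0.721, 0.0, 0.0]
ft_force: [-0.0, 0.1, -3.3]
gripper_width: 0.478
gripper_force: 20.0
```

Call:
move_arm(
  rows=[
    [[-1,0,0,0,0,0,0],[-1,0,0,0,0,0,0],[-1,0,0,0,0,0,0],[-1,0,0,0,0,0,0],[-1,0,0,0,0,0,0]],
  ],
)

```text
time: 47.55
tcp_pos: [0.4986, 0.0269, 0.0939]
eef_rot: [0.693, 0.721, 0.0, 0.0]
ft_force: [0.3, 0.4, 0.1]
gripper_width: 0.889
gripper_force: 0.0
```

Call:
move_arm(
  rows=[
    [[-1,0,0,-0.015,0,0,0],[-1,0,0,-0.04,0,0,0],[-1,0,0,-0.07,0,0,0],[-1,0,0,-0.1,0,0,0],[-1,0,0,-0.125,0,0,0]],
  ],
)

```text
time: 48.05
tcp_pos: [0.4988, 0.027, 0.2204]
eef_rot: [0.693, 0.721, 0.0, 0.0]
ft_force: [0.3, -0.3, 0.0]
gripper_width: 1.0
gripper_force: 0.0
```

Call:
move_arm(
  rows=[
    [[-1,-0.03,-0.01,0,0,0,0],[-1,-0.07,-0.025,0,0,0,0],[-1,-0.11,-0.04,0,0,0,0],[-1,-0.15,-0.05,0,0,0,0],[-1,-0.19,-0.06,0,0,0,0]],
  ],
)

```text
time: 48.55
tcp_pos: [0.4455, -0.1669, 0.219]
eef_rot: [0.693, 0.721, -0.0, 0.0]
ft_force: [1.0, -0.5, 0.2]
gripper_width: 0.999
gripper_force: 0.0
```

Call:
move_arm(
  rows=[
    [[-1,-0.04,0,0,0,0,0],[-1,-0.08,0,0,0,0,0],[-1,-0.12,0,0,0,0,0],[-1,-0.15,0,0,0,0,0],[-1,-0.17,0,0,0,0,0]],
  ],
)

```text
time: 49.05
tcp_pos: [0.4524, -0.3377, 0.2185]
eef_rot: [0.694, 0.72, -0.0, -0.0]
ft_force: [0.9, 0.7, -1.7]
gripper_width: 1.002
gripper_force: 0.0
```

```bash
python3 - <<'E'
from m import *
np.set_printoptions(precision=4,suppress=True)
a=snap('top','t9')[100:260,60:320]; b=snap('scene','s9')
cv2.imwrite('pics/m9.png',cv2.resize(a,None,fx=3,fy=3,interpolation=cv2.INTER_CUBIC))
b=b[80:250,190:400];cv2.imwrite('pics/n9.png',cv2.resize(b,None,fx=3.5,fy=3.5,interpolation=cv2.INTER_CUBIC))
for n,im in(('top',cv2.imread('pics/t9_raw.png')),('scene',cv2.imread('pics/s9_raw.png'))):
    H=cv2.cvtColor(im,cv2.COLOR_BGR2HSV).astype(int); sa,v=H[...,1],H[...,2]
    for k,P,mm,z in[('short',(.4635,.316),(sa<30)&(v>115),.054),('long',(.578,.114),(sa<30)&(v>75),.129),('snoot',(.587,-.049),v<45,.109)]:
        p=w2px(n,[*P,z]).astype(int)
        try: print(n,k,cv2.fitEllipse(planefit(n,comp(mm,p,3),z)))
        except Exception as e: print(n,k,p,'x')
E
```

```text
top short ((0.4606535732746124, 0.31562575697898865), (0.04647266864776611, 0.04735923185944557), 65.754150390625)
top long ((0.5776359438896179, 0.11511197686195374), (0.03923095762729645, 0.04009312391281128), 1.0511726140975952)
top snoot ((0.5864768624305725, -0.049110427498817444), (0.03322305530309677, 0.0349605530500412), 111.21989440917969)
scene short ((0.464568555355072, 0.31760236620903015), (0.045056119561195374, 0.04689199477434158), 137.1610107421875)
scene long ((0.581130862236023, 0.11752083897590637), (0.0410732664167881, 0.044899407774209976), 86.3298568725586)
scene snoot ((0.5889685750007629, -0.04728251323103905), (0.03230956941843033, 0.03271956741809845), 25.454187393188477)
```

View pics/m9.png

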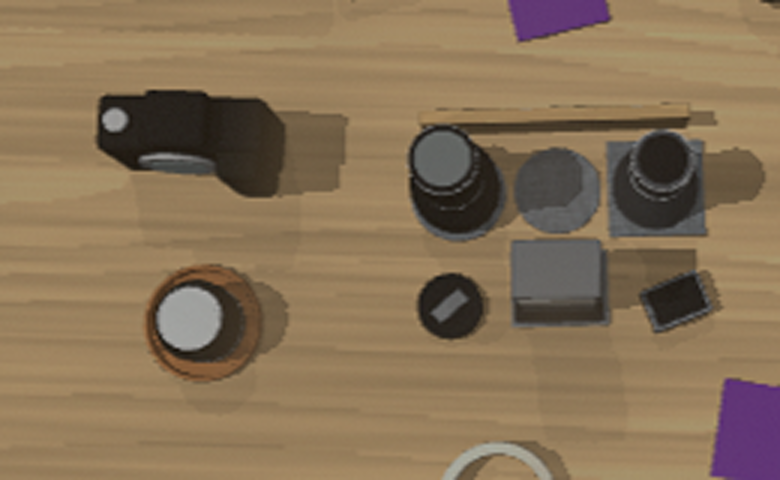

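View pics/n9.png

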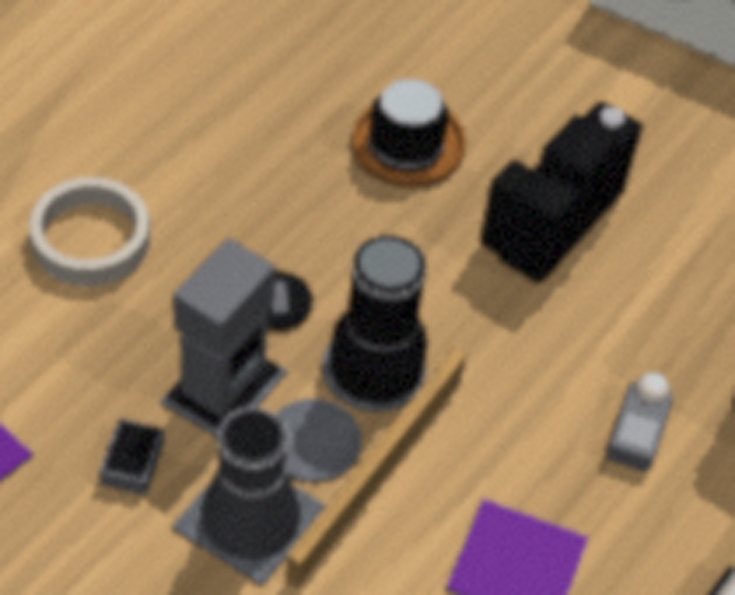

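Everything stands upright on its place: short lens in the dish (205,320), long lens (450,190), snoot (657,185) and flash (558,282) in the top crop. All are within about 3 mm of centre, and the arm is clear. I'll hand in.

```bash
python3 -c "
from station import manip
print(manip.hand_in())"
```

```text
the job is handed in; nothing more can be done
None
```

I handed the job in: in the last pictures the short lens stands in the dish, and the long lens, snoot and flash are back upright on their own pads, each about 3 mm or less off centre; the hand-in call returned no verdict.

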